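# Pack the extinguisher crate for the road

## Robot

A 6-joint arm with a two-finger parallel gripper is mounted at the origin on the work surface. World frame = base frame: x ahead of the robot, y to its left, z up, the work surface at z = 0. Lengths are in m, angles in rad, forces in N, time in s.
With the tool pointing down it reaches from about 0.25 to 0.775 m from the base axis. Payload 4 kg.
Tool frame: the origin (TCP) lies between the finger pads; the fingertips stand 22 mm ahead of it and the grasp point (between the pads) lies 3 mm ahead of it (finger_overhang is the distance from the TCP to the fingertips, in m); z points along the fingers, y is the line along which they close (so a half turn about z gives the same grasp; the last joint's range is limited). The gripper opens to 85 mm and grips with 20 to 120 N. Pads are 22 mm wide; open, the fingers measure 114 mm over their backs; the gripper's body (76 mm by 85 mm) begins 54 mm behind the grasp point. The pads swing forward as they close: fully open they stand 13 mm farther back than shut.
Start: joints at [1.002, 0.087, 1.371, -0, 1.684, -0.103], TCP at [0.247, 0.491, 0.253] pointing down, gripper open.
Joint ranges: [-3.1, 3.1], [-0.76, 2.03], [0.27, 2.55], [-1.08, 4.22], [0.17, 2.65], [-2.57, 2.57]. Speed limits (rad/s): [2.79, 2.79, 3.14, 3.14, 3.14, 3.14].

## Interface

Orientations are given as a 3x3 rotation matrix whose columns are the frame's x, y, z axes.
In Python, from rig import get_state, capture, hand_in, finger_overhang gives the robot as it stands. The module is installed in compiled form; this text tells all that it offers.
- The arm moves only by the tool apply_moves, never from a script. Its argument "targets" is one flat list of numbers, 6 for each row, row after row: the shift along the tool's x, y, z in m, then the turn, a rotation vector about the tool's x, y, z in rad. In form: [dx, dy, dz, rx, ry, rz, dx, dy, dz, rx, ry, rz, ...]. A call has 1 to 12 rows; each row shifts and turns the commanded pose from where the row before left it, along the tool's axes as they then stand; what a row does not reach is not made up. A row lasts 1/8 s, in which the tool goes at most 62.5 mm and 10.7 degrees, less where a joint would pass 70% of its speed; a pose out of reach is approached as far as the arm can. A call is refused whole if a number of a shift passes 0.0625 or a number of a turn 0.188, either way. A call with a gripper value outside its range is refused whole. "gripper" is the opening, from -1 (shut) to 1 (fully open), set as the call begins (left out, the last holds). The fingers move at their own pace and stop on an object; "grip_force" is the grip in N (left out, the last holds). Time passes only in rows, so rows that do not move let the fingers close. It gives the time, the measured TCP pose, the force, the opening and the grip force at its end, in the units of the state.
- get_state(): the state, without advancing time (a new reading comes with each control period).
- capture(name): name is "scene" or "side" or "wrist"; returns a dict with "image" (480x640x3 uint8, red, green, blue), "fx", "fy", "cx", "cy" (pixels), "rvec" (rotation vector, rad) and "tvec" (3), from world to camera coordinates, as OpenCV has them; the wrist camera has in their place "hand_eye" (4x4, takes a point from camera to tool coordinates, whose origin is the TCP and whose axes are the flange's). Camera axes: x right, y down, z forward; pixel columns grow to the right and rows downward; lengths in m; the calibration is good to about 2 mm. A picture is of the moment at which its call begins: read the wrist's pose just before it. There is no depth.
- hand_in(): hands the job in; it is judged then, once.
The state is a dict: "clock": time; "q": joint angles; "joint_vel": joint speeds; "joint_torque": joint torques, N m; "tool_pos": TCP position; "orientation": TCP orientation; "force": force on the tool from outside, world axes, zero at the start; "ft_torque": the same for the moment, N m; "opening": finger opening in m; "grasp_force": force on a finger pad.
Only numpy, scipy, OpenCV 4.12 (cv2) and the standard library are available. Lean on these libraries where they do the work, as an engineer would, in place of code of your own. Each camera call takes 0.05 s, during which the arm holds its last target. There are 200 camera calls.

## Task

Get this crate ready for the road: press the lid of every spares tin on the bench fully home before you lift that tin, and stand the tins upright in the crate's narrow bay. Find out, by trying them, which timber packer just fits between the extinguisher's base and the sprung rubber end pad, and leave it pushed right down to the floor there so that it is held snug; the other packers stay standing on their rubber mat.

Things in the scene. Friction and masses are not known exactly. Their poses are not given: they have to be found in the camera images.
- crate: Open plywood crate fixed to the bench, 202 (x) by 400 mm (y), walls 10 mm thick, 52 mm high, floor top 12 mm above the bench. Origin at the centre of its underside, z up. A partition along y at x -16 mm leaves a narrow bay (-x side) and a wide bay, where a red extinguisher, 90 mm in diameter, lies fast along y (axis at x 40, z 61 mm), its flat base facing -y.
- bay (a point): Middle of the floor of the crate's narrow bay, which is 70 mm wide (x) and 380 mm long (y); axes as the crate's. The tins stand here in a row along y; four have room 84 mm apart, gripped along y.
- gap (a point): Point on the wide bay's floor straight below the sprung end pad's face at rest; axes as the crate's. The gap to pack runs from here towards +y to the extinguisher's base; its width differs from crate to crate (29 to 45 mm). The base's rim is rounded. A loose packer drops to the floor freely; one that fits drags: it takes 5 to 20 N to push down, and over 3 N besides its weight to pull up.
- pad (a point): Sprung rubber end pad, 70 mm wide (x); this point is fixed in the crate at the face at rest, 60 mm above the bench. Below it the face is upright; above it slopes back (-y) at 18 degrees, as a lead-in, to 82 mm. It yields 5.8 mm to -y, pushing back with 5 to 7 N: a packer over 5.8 mm thicker than the gap will not go in, a thinner one than the gap stands loose. The thinnest that drags is right.
- mat: Black rubber mat fixed to the bench, 130 mm (x) by 330 mm (y), 3 mm thick, on which the packers are kept, in a row along y. Origin at the centre of its underside.
- packer_30_mid (a point): Middle of the plain light timber packer 30 mm thick: an upright board 60 mm wide (its x), 30 mm thick (its y), 120 mm tall (z up); the point is 60 mm above its foot. The lowest 6 mm of the foot are stepped in 1.5 mm on both broad faces. Mass 0.15 kg. Gripped over its 60 mm width. Stood in the gap it is flat against pad and extinguisher: its y along the crate's y.
- packer_30: The same 30 mm packer; origin at the centre of its foot.
- packer_34_mid (a point): Middle of the plain light timber packer 34 mm thick: an upright board 60 mm wide (its x), 34 mm thick (its y), 120 mm tall (z up); the point is 60 mm above its foot. The lowest 6 mm of the foot are stepped in 1.5 mm on both broad faces. Mass 0.17 kg. Gripped over its 60 mm width. Stood in the gap it is flat against pad and extinguisher: its y along the crate's y.
- packer_34: The same 34 mm packer; origin at the centre of its foot.
- packer_38_mid (a point): Middle of the plain light timber packer 38 mm thick: an upright board 60 mm wide (its x), 38 mm thick (its y), 120 mm tall (z up); the point is 60 mm above its foot. The lowest 6 mm of the foot are stepped in 1.5 mm on both broad faces. Mass 0.19 kg. Gripped over its 60 mm width. Stood in the gap it is flat against pad and extinguisher: its y along the crate's y.
- packer_38: The same 38 mm packer; origin at the centre of its foot.
- packer_42_mid (a point): Middle of the plain light timber packer 42 mm thick: an upright board 60 mm wide (its x), 42 mm thick (its y), 120 mm tall (z up); the point is 60 mm above its foot. The lowest 6 mm of the foot are stepped in 1.5 mm on both broad faces. Mass 0.21 kg. Gripped over its 60 mm width. Stood in the gap it is flat against pad and extinguisher: its y along the crate's y.
- packer_42: The same 42 mm packer; origin at the centre of its foot.
- packer_46_mid (a point): Middle of the plain light timber packer 46 mm thick: an upright board 60 mm wide (its x), 46 mm thick (its y), 120 mm tall (z up); the point is 60 mm above its foot. The lowest 6 mm of the foot are stepped in 1.5 mm on both broad faces. Mass 0.23 kg. Gripped over its 60 mm width. Stood in the gap it is flat against pad and extinguisher: its y along the crate's y.
- packer_46: The same 46 mm packer; origin at the centre of its foot.
- tin1_mid (a point): Middle of a squat plain steel spares tin, 58 mm in diameter, standing upright; the point is on its axis 30 mm above its foot. The body is 55 mm tall; a round push-in lid 51 mm in diameter sits in its mouth, its flat top 60 mm above the foot when home. Mass about 0.3 kg. Three or four of the tins are present.
- lid1 (a joint): How far the lid of tin 1 stands proud of home, in m, along the tin's axis: 0 fully home, 0.010 highest. It is held by friction, goes down when its top is pressed with more than about 6 N, and stays where it is left.
- tin2_mid (a point): Middle of a squat plain steel spares tin, 58 mm in diameter, standing upright; the point is on its axis 30 mm above its foot. The body is 55 mm tall; a round push-in lid 51 mm in diameter sits in its mouth, its flat top 60 mm above the foot when home. Mass about 0.3 kg. Three or four of the tins are present.
- lid2 (a joint): How far the lid of tin 2 stands proud of home, in m, along the tin's axis: 0 fully home, 0.010 highest. It is held by friction, goes down when its top is pressed with more than about 6 N, and stays where it is left.
- tin3_mid (a point): Middle of a squat plain steel spares tin, 58 mm in diameter, standing upright; the point is on its axis 30 mm above its foot. The body is 55 mm tall; a round push-in lid 51 mm in diameter sits in its mouth, its flat top 60 mm above the foot when home. Mass about 0.3 kg. Three or four of the tins are present.
- lid3 (a joint): How far the lid of tin 3 stands proud of home, in m, along the tin's axis: 0 fully home, 0.010 highest. It is held by friction, goes down when its top is pressed with more than about 6 N, and stays where it is left.
- tin4_mid (a point): Middle of a squat plain steel spares tin, 58 mm in diameter, standing upright; the point is on its axis 30 mm above its foot. The body is 55 mm tall; a round push-in lid 51 mm in diameter sits in its mouth, its flat top 60 mm above the foot when home. Mass about 0.3 kg. Three or four of the tins are present.
- lid4 (a joint): How far the lid of tin 4 stands proud of home, in m, along the tin's axis: 0 fully home, 0.010 highest. It is held by friction, goes down when its top is pressed with more than about 6 N, and stays where it is left.
Mind the look-alikes: they are no part of the job. Leave any green or turquoise look-alike of the packer_30 alone.

How it is judged:
At the end, for the whole second after the job is handed in: Each tin stands upright on the narrow bay's floor, lid within 2 mm of home; one packer stands within 5 mm of the gap's floor, gripped by the pad (over 3.5 N between packer and crate); the other packers stand upright on the mat; all at rest (value of joint each of lid1, lid2, lid3, lid4 below 0.002 m and x of tin1_mid in the frame of crate between -0.072 and -0.04 m and y of tin1_mid in the frame of crate between -0.165 and 0.165 m and z of tin1_mid in the frame of crate between 0.037 and 0.047 m and angle between each of tin1_mid, tin2_mid, tin3_mid, tin4_mid's own z axis and vertical below 0.08 rad and x of tin2_mid in the frame of crate between -0.072 and -0.04 m and y of tin2_mid in the frame of crate between -0.165 and 0.165 m and z of tin2_mid in the frame of crate between 0.037 and 0.047 m and x of tin3_mid in the frame of crate between -0.072 and -0.04 m and y of tin3_mid in the frame of crate between -0.165 and 0.165 m and z of tin3_mid in the frame of crate between 0.037 and 0.047 m and x of tin4_mid in the frame of crate between -0.072 and -0.04 m and y of tin4_mid in the frame of crate between -0.165 and 0.165 m and z of tin4_mid in the frame of crate between 0.037 and 0.047 m and ((x of packer_30_mid in the frame of crate between 0.024 and 0.056 m and y of packer_30_mid in the frame of crate between -0.1345 and -0.1215 m and z of packer_30_mid in the frame of crate between 0.067 and 0.077 m and angle between packer_30_mid's own z axis and vertical below 0.08 rad and contact force between packer_30 and crate above 3.5 N) or (x of packer_34_mid in the frame of crate between 0.024 and 0.056 m and y of packer_34_mid in the frame of crate between -0.1325 and -0.1195 m and z of packer_34_mid in the frame of crate between 0.067 and 0.077 m and angle between packer_34_mid's own z axis and vertical below 0.08 rad and contact force between packer_34 and crate above 3.5 N) or (x of packer_38_mid in the frame of crate between 0.024 and 0.056 m and y of packer_38_mid in the frame of crate between -0.1305 and -0.1175 m and z of packer_38_mid in the frame of crate between 0.067 and 0.077 m and angle between packer_38_mid's own z axis and vertical below 0.08 rad and contact force between packer_38 and crate above 3.5 N) or (x of packer_42_mid in the frame of crate between 0.024 and 0.056 m and y of packer_42_mid in the frame of crate between -0.1285 and -0.1155 m and z of packer_42_mid in the frame of crate between 0.067 and 0.077 m and angle between packer_42_mid's own z axis and vertical below 0.08 rad and contact force between packer_42 and crate above 3.5 N) or (x of packer_46_mid in the frame of crate between 0.024 and 0.056 m and y of packer_46_mid in the frame of crate between -0.1265 and -0.1135 m and z of packer_46_mid in the frame of crate between 0.067 and 0.077 m and angle between packer_46_mid's own z axis and vertical below 0.08 rad and contact force between packer_46 and crate above 3.5 N)) and ((x of packer_30_mid in the frame of crate between 0.024 and 0.056 m and y of packer_30_mid in the frame of crate between -0.1345 and -0.1215 m and z of packer_30_mid in the frame of crate between 0.067 and 0.077 m and angle between packer_30_mid's own z axis and vertical below 0.08 rad and contact force between packer_30 and crate above 3.5 N) or (x of packer_30_mid in the frame of mat between -0.055 and 0.055 m and y of packer_30_mid in the frame of mat between -0.16 and 0.16 m and z of packer_30_mid in the frame of mat between 0.058 and 0.068 m and angle between packer_30_mid's own z axis and vertical below 0.08 rad)) and linear speed of each of packer_30, packer_34, packer_38, packer_42, packer_46 below 0.02 m/s and ((x of packer_34_mid in the frame of crate between 0.024 and 0.056 m and y of packer_34_mid in the frame of crate between -0.1325 and -0.1195 m and z of packer_34_mid in the frame of crate between 0.067 and 0.077 m and angle between packer_34_mid's own z axis and vertical below 0.08 rad and contact force between packer_34 and crate above 3.5 N) or (x of packer_34_mid in the frame of mat between -0.055 and 0.055 m and y of packer_34_mid in the frame of mat between -0.16 and 0.16 m and z of packer_34_mid in the frame of mat between 0.058 and 0.068 m and angle between packer_34_mid's own z axis and vertical below 0.08 rad)) and ((x of packer_38_mid in the frame of crate between 0.024 and 0.056 m and y of packer_38_mid in the frame of crate between -0.1305 and -0.1175 m and z of packer_38_mid in the frame of crate between 0.067 and 0.077 m and angle between packer_38_mid's own z axis and vertical below 0.08 rad and contact force between packer_38 and crate above 3.5 N) or (x of packer_38_mid in the frame of mat between -0.055 and 0.055 m and y of packer_38_mid in the frame of mat between -0.16 and 0.16 m and z of packer_38_mid in the frame of mat between 0.058 and 0.068 m and angle between packer_38_mid's own z axis and vertical below 0.08 rad)) and ((x of packer_42_mid in the frame of crate between 0.024 and 0.056 m and y of packer_42_mid in the frame of crate between -0.1285 and -0.1155 m and z of packer_42_mid in the frame of crate between 0.067 and 0.077 m and angle between packer_42_mid's own z axis and vertical below 0.08 rad and contact force between packer_42 and crate above 3.5 N) or (x of packer_42_mid in the frame of mat between -0.055 and 0.055 m and y of packer_42_mid in the frame of mat between -0.16 and 0.16 m and z of packer_42_mid in the frame of mat between 0.058 and 0.068 m and angle between packer_42_mid's own z axis and vertical below 0.08 rad)) and ((x of packer_46_mid in the frame of crate between 0.024 and 0.056 m and y of packer_46_mid in the frame of crate between -0.1265 and -0.1135 m and z of packer_46_mid in the frame of crate between 0.067 and 0.077 m and angle between packer_46_mid's own z axis and vertical below 0.08 rad and contact force between packer_46 and crate above 3.5 N) or (x of packer_46_mid in the frame of mat between -0.055 and 0.055 m and y of packer_46_mid in the frame of mat between -0.16 and 0.16 m and z of packer_46_mid in the frame of mat between 0.058 and 0.068 m and angle between packer_46_mid's own z axis and vertical below 0.08 rad))); the robot touches nothing.
It fails at once if tin 1 is lifted while its lid is not home (height (world z) of tin1_mid above 0.06 m and value of joint lid1 above 0.004 m).
It fails at once if tin 2 is lifted while its lid is not home (height (world z) of tin2_mid above 0.06 m and value of joint lid2 above 0.004 m).
It fails at once if tin 3 is lifted while its lid is not home (height (world z) of tin3_mid above 0.06 m and value of joint lid3 above 0.004 m).
It fails at once if tin 4 is lifted while its lid is not home (height (world z) of tin4_mid above 0.06 m and value of joint lid4 above 0.004 m).
Of tin1, tin2, tin3, tin4 only 3 to 4 are there at a start; the rules pass over those that are not, and their reading is None.
At some moment in a run one of tin1, tin2, tin3, tin4 may be knocked a few centimetres aside while the robot is not near it.
It also fails if it takes over 210 s, if anything falls off the work surface, if the arm or the gripper's body presses on something with over 40 N, if the wrist force passes 120 N, or if a joint passes its speed limit or range.

## Working session

There is one attempt and no reset: what is moved stays moved. The work goes in short steps, Python scripts to look and compute and a tool call to move; the robot and the scene stay as the last step left them, time stands still between calls to the robot, and variables do not carry over. Pictures are saved under pics/ and viewed, at most 14 in all, crops included, and the job is handed in when it is done.

Besides the shell and the picture viewer there is one more tool, called after "Emit:" by a JSON object that holds its "api" and its "payload", one argument or row to a line. apply_moves: Moves the arm, as the interface text tells. Its arguments: {"type":"object","properties":{"targets":{"type":"array"},"gripper":{"type":"number"},"grip_force":{"type":"number"}},"required":["targets"]}

```bash
mkdir -p pics; cat > h.py <<'E'
import numpy as np, cv2
from rig import get_state, capture, hand_in, finger_overhang
def cam(n):
    s=get_state(); c=capture(n)
    K=np.array([[c['fx'],0,c['cx']],[0,c['fy'],c['cy']],[0,0,1.]])
    if n=='wrist':
        T=np.eye(4);T[:3,:3]=np.array(s['orientation']);T[:3,3]=s['tool_pos'];M=T@np.array(c['hand_eye'])
        R=M[:3,:3].T;t=-R@M[:3,3]
    else:
        R=cv2.Rodrigues(np.array(c['rvec'],float))[0];t=np.array(c['tvec'],float).ravel()
    return c['image'],K,R,t
def save(img,f): cv2.imwrite('pics/'+f,cv2.cvtColor(np.ascontiguousarray(img),cv2.COLOR_RGB2BGR))
def ray(K,R,t,px,z):
    p=np.atleast_2d(np.array(px,float)); d=(np.linalg.inv(K)@np.c_[p,np.ones(len(p))].T).T@R; o=-R.T@t
    return o+d*((z-o[2])/d[:,2])[:,None]
def proj(K,R,t,P):
    q=np.atleast_2d(P)@R.T+t; q=q@K.T; return q[:,:2]/q[:,2:]
E
python3 - <<'E'
from h import *
for n in ['scene','side','wrist']:
    i,K,R,t=cam(n); save(i,n+'0.png'); print(n,K[0,0],-R.T@t)
print(get_state())
E
```

```text
scene 446.19907056721763 [ 1.17183132 -0.31839831  0.72948767]
side 549.6445318506463 [0.35906811 0.52324142 0.80305821]
wrist 365.2673416872053 [0.18057396 0.52467483 0.37273003]
{'clock': 0.15, 'q': array([ 1.00187967e+00,  8.78334206e-02,  1.37190294e+00, -2.52422659e-05,
        1.68357970e+00, -1.03090114e-01]), 'joint_vel': array([-0.00116911, -0.00128661, -0.00458808,  0.00178575,  0.00132755,
       -0.0017813 ]), 'joint_torque': array([ 1.16097010e-03, -3.52373350e+01, -3.13678014e+01, -2.02299934e-04,
        8.09423975e-03,  2.90934577e-05]), 'tool_pos': array([0.2468647 , 0.49111301, 0.25238374]), 'orientation': array([[-8.93449284e-01,  4.49163171e-01, -9.07302448e-04],
       [ 4.49164062e-01,  8.93448095e-01, -1.46545732e-03],
       [ 1.52398188e-04, -1.71683944e-03, -9.99998515e-01]]), 'force': array([-0.49411301, -0.33547474, -0.02884159]), 'ft_torque': array([ 0.01304042, -0.00652112,  0.00607566]), 'grasp_force': 0.0, 'opening': 0.0854542740007262}
```

View pics/scene0.png

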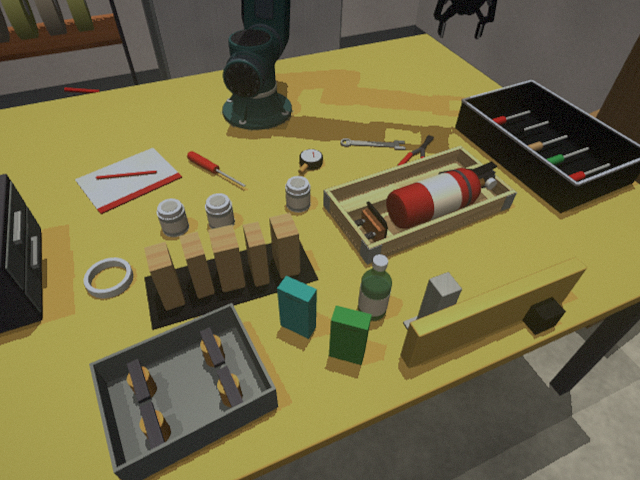

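View pics/side0.png

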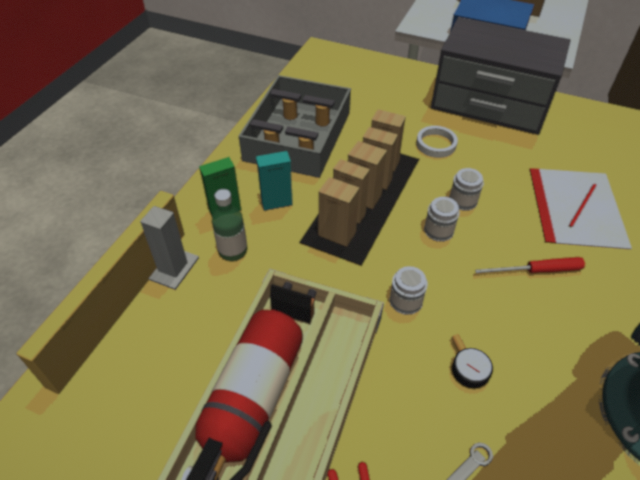

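The scene shows three steel tins: scene (172,217), (219,211), (297,193), or side (467,188), (442,218), (408,289). There are five light timber packers on the black mat at scene (155–285, 220–300). The crate is at (420,200), with its pad end at (375,222).

Look-alikes:
- Teal block at scene (297,307) and green block at (350,335)
- Grey post at (440,295)
- White-faced gauge at (311,159)
- White ring at (108,277)

I choose the plain timber and steel items.

```bash
python3 - <<'E'
from h import *
i,K,R,t=cam('scene'); j,K2,R2,t2=cam('side'); w,K3,R3,t3=cam('wrist')
print('crate rim scene',ray(K,R,t,[(324,196),(466,152),(514,198),(364,253)],.052).round(3).tolist())
print('crate rim side',ray(K2,R2,t2,[(383,303),(272,275)],.052).round(3).tolist())
print('tins scene',ray(K,R,t,[(171,207),(219,202),(298,184)],.063).round(3).tolist())
print('tins side',ray(K2,R2,t2,[(468,178),(443,208),(410,279)],.063).round(3).tolist())
print('pack top scene',ray(K,R,t,[(160,255),(195,245),(226,238),(256,235),(285,227)],.123).round(3).tolist())
print('pack top side',ray(K2,R2,t2,[(389,121),(381,140),(368,157),(352,173),(342,196)],.123).round(3).tolist())
cv2.imwrite('pics/zoom.png',cv2.cvtColor(np.vstack([cv2.resize(i[140:260,300:540],(800,400),interpolation=3),]),4))
cv2.imwrite('pics/zoom2.png',cv2.cvtColor(cv2.resize(j[90:330,230:500],(675,600),interpolation=3),4))
E
```

```text
crate rim scene [[0.486, 0.004, 0.052], [0.472, 0.407, 0.052], [0.659, 0.403, 0.052], [0.674, 0.009, 0.052]]
crate rim side [[0.464, 0.014, 0.052], [0.657, 0.034, 0.052]]
tins scene [[0.403, -0.321, 0.063], [0.427, -0.222, 0.063], [0.437, -0.04, 0.063]]
tins side [[0.405, -0.325, 0.063], [0.429, -0.225, 0.063], [0.437, -0.042, 0.063]]
pack top scene [[0.59, -0.362, 0.123], [0.59, -0.3, 0.123], [0.595, -0.244, 0.123], [0.609, -0.191, 0.123], [0.61, -0.134, 0.123]]
pack top side [[0.586, -0.359, 0.123], [0.581, -0.296, 0.123], [0.587, -0.239, 0.123], [0.599, -0.186, 0.123], [0.593, -0.123, 0.123]]
```

View pics/zoom2.png

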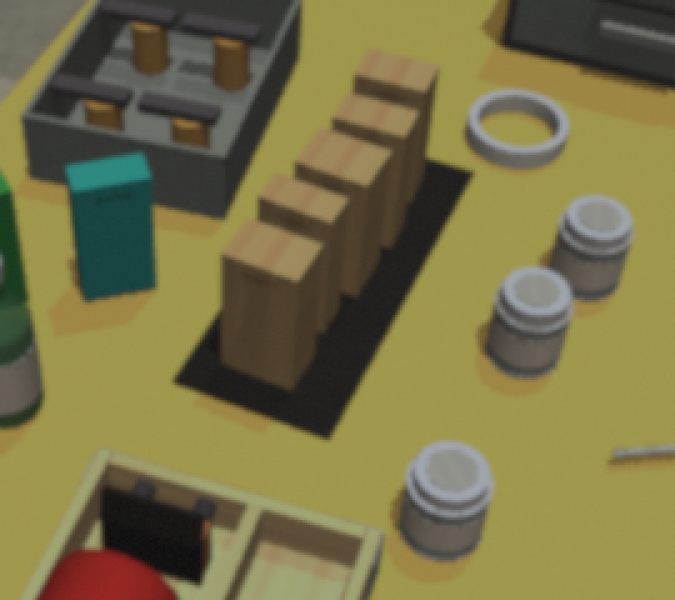

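View pics/wrist0.png

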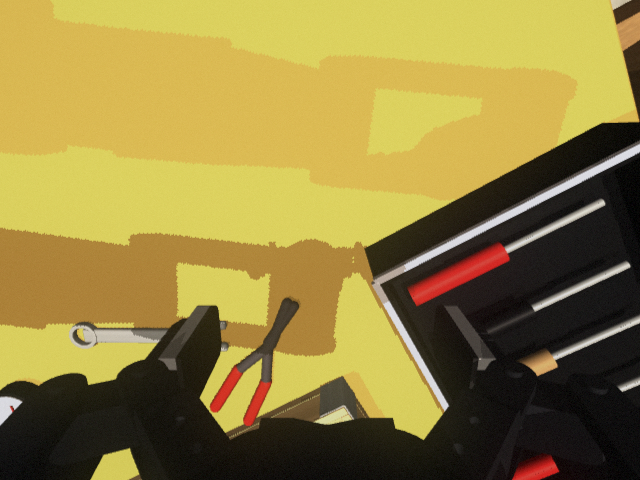

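The crops confirm three tins and five timber packers of differing thickness. In the side view the teal and green decoys stand off the mat. Next I align the tool and look from above.

Emit:
{"api": "apply_moves", "payload": {
  "targets": [0,0,-0.02,0,0,0.184,0,0,-0.02,0,0,0.184,0,0,-0.02,0,0,0.184,0,0,-0.02,0,0,0.184,0,0,-0.02,0,0,0.184,0,0,-0.02,0,0,0.184,-0.044,0.025,0,0,0,0,-0.044,0.025,0,0,0,0,-0.044,0.025,0,0,0,0,-0.044,0.025,0,0,0,0,-0.044,0.025,0,0,0,0,-0.044,0.025,0,0,0,0],
  "gripper": 1
}}

```text
clock: 1.8
tool_pos: [0.3978, 0.226, 0.3734]
orientation: [[-0.001, 1.0, 0.001], [1.0, 0.001, 0.0], [0.0, 0.001, -1.0]]
force: [0.5, 0.7, -1.6]
opening: 0.0854
grasp_force: 0.0
```

Emit:
{"api": "apply_moves", "payload": {
  "targets": [-0.044,0.025,0,0,0,0,-0.044,0.025,0,0,0,0,-0.044,0.025,0,0,0,0,-0.044,0.025,0,0,0,0,0,0,0,0,0,0,0,0,0,0,0,0]
}}

```text
clock: 2.55
tool_pos: [0.4973, 0.0519, 0.3733]
orientation: [[-0.001, 1.0, -0.0], [1.0, 0.001, 0.001], [0.001, -0.0, -1.0]]
force: [-0.5, -0.4, -1.1]
opening: 0.0853
grasp_force: 0.0
```

```bash
python3 - <<'E'
from h import *
i,K,R,t=cam('wrist'); save(i,'wr1.png'); np.savez('wr1.npz',i=i,K=K,R=R,t=t)
s=get_state();print(s['clock'],s['tool_pos'],s['orientation'])
E
```

```text
2.6 [0.49710636 0.05242244 0.3735199 ] [[-1.97075078e-03  9.99998051e-01  1.21518466e-04]
 [ 9.99997875e-01  1.97067688e-03  6.05342317e-04]
 [ 6.05101663e-04  1.22711187e-04 -9.99999809e-01]]
```

View pics/wr1.png

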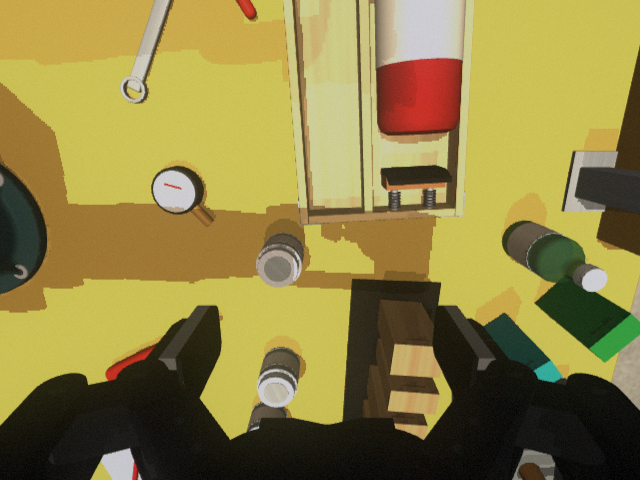

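The wrist view shows the crate's -y rim corners at (300,222) and (463,214). The pad is at (415,178) and the extinguisher base at (418,132). Tin lids are at (278,266) and (277,388), and the mat and two packers are at (405,350).

```bash
python3 - <<'E'
from h import *
d=np.load('wr1.npz');i,K,R,t=d['i'],d['K'],d['R'],d['t']
f=lambda p,z:ray(K,R,t,p,z)[:,:2].round(4).tolist()
print('rim',f([(300,222),(463,215),(284,0),(474,0)],.052))
hsv=cv2.cvtColor(i,cv2.COLOR_RGB2HSV)
red=((hsv[...,0]<8)|(hsv[...,0]>172))&(hsv[...,1]>150)&(hsv[...,2]>90)
y,x=np.where(red[40:150,360:480]);print('ext base rows',y.max()+40,'x',x.min()+360,x.max()+360)
for c in (400,418,436,450): print(c,np.where(red[:150,c])[0].max())
for c in (390,415,440): print(c,[tuple(int(v) for v in i[r,c]) for r in range(160,194,2)])
print('base', f([(400,133),(418,134),(436,133)],.061), f([(418,134)],.09),f([(418,134)],.03))
print('pad top',f([(382,168),(450,166)],.082))
print('tin lids',f([(278,266),(277,388)],.065))
print('cam',-R.T@t)
g=i[205:230,290:310]
j,K2,R2,t2=cam('side'); c,K1,R1,t1=cam('scene')
save(cv2.resize(i[150:230,280:480],(800,320),interpolation=3),'z3.png')
E
```

```text
rim [[0.4646, 0.0157], [0.6665, 0.025], [0.4525, 0.2561], [0.6523, 0.2564]]
ext base rows 132 x 379 461
400 131
418 131
436 129
450 128
390 [(205, 204, 141), (205, 203, 142), (202, 201, 138), (204, 204, 141), (48, 41, 27), (44, 39, 24), (46, 42, 26), (50, 47, 33), (50, 44, 32), (45, 41, 27), (46, 41, 26), (48, 45, 29), (50, 47, 33), (201, 131, 74), (200, 125, 69), (183, 132, 81), (57, 51, 39)]
415 [(206, 200, 131), (204, 200, 132), (202, 196, 128), (89, 84, 54), (43, 37, 23), (49, 41, 30), (45, 39, 25), (44, 39, 25), (48, 40, 26), (46, 40, 26), (50, 43, 33), (49, 45, 31), (152, 101, 57), (200, 128, 73), (199, 149, 92), (205, 202, 146), (203, 202, 145)]
440 [(205, 204, 137), (204, 203, 133), (205, 204, 136), (166, 166, 105), (43, 35, 20), (43, 37, 23), (46, 41, 25), (45, 38, 23), (45, 40, 24), (48, 42, 28), (47, 40, 26), (101, 67, 40), (202, 124, 69), (200, 124, 70), (202, 202, 133), (205, 204, 135), (203, 195, 127)]
base [[0.5809, 0.1223], [0.6014, 0.1212], [0.6218, 0.1223]] [[0.5945, 0.1216]] [[0.6088, 0.1208]]
pad top [[0.5591, 0.0852], [0.6344, 0.0875]]
tin lids [[0.4368, -0.0379], [0.4286, -0.2206]]
cam [0.49786301 0.12653656 0.49376159]
```

View pics/z3.png

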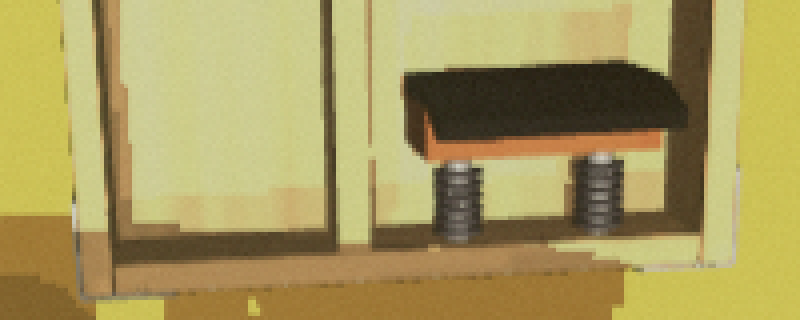

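Emit:
{"api": "apply_moves", "payload": {
  "targets": [0,0,0.02,0,0,0.169,0,0,0.02,0,0,0.169,0,0,0.02,0,0,0.169,0,0,0.02,0,0,0.169,0,0,0.02,0,0,0.169,0,0,0.02,0,0,0.169,0,0,0.02,0,0,0.169,0,0,0.02,0,0,0.169,0,0,0.02,0,0,0.169,-0.0215,0.0296,0.0243,0,0,0,-0.0215,0.0296,0.0243,0,0,0,-0.0215,0.0296,0.0243,0,0,0],
  "gripper": -1
}}

```text
clock: 4.2
tool_pos: [0.437, -0.0399, 0.1201]
orientation: [[0.999, 0.054, 0.001], [0.054, -0.999, -0.0], [0.001, 0.0, -1.0]]
force: [0.6, 0.7, -0.2]
opening: 0.0001
grasp_force: 0.0
```

```bash
cat >> h.py <<'E'
def go(p,yaw,q=None):
    """shift in tool axes (after first turning about tool z) to reach world p, tool-x yaw"""
    s=get_state();o=np.array(s['orientation']);y0=np.arctan2(o[1,0],o[0,0])
    dyaw=(yaw-y0+np.pi)%(2*np.pi)-np.pi
    c,sn=np.cos(yaw),np.sin(yaw);T=np.array([[c,sn,0],[sn,-c,0],[0,0,-1]])
    d=T@(np.array(p)-s['tool_pos']);print('t',round(s['clock'],2),'pos',s['tool_pos'].round(4),'yaw',y0.round(4),'rz',(-dyaw).round(3),'d',d.round(4),'F',np.round(s['force'],1))
    return d,-dyaw
C0=np.array([0.5556,0.2188]);CY=0.05
def cr(x,y):
    return C0+np.array([[np.cos(CY),-np.sin(CY)],[np.sin(CY),np.cos(CY)]])@np.array([x,y])
E
python3 - <<'E'
from h import *
go([.437,-.04,.0815],.05)
d=np.load('wr1.npz');i,K,R,t=d['i'],d['K'],d['R'],d['t']
f=lambda p,z:ray(K,R,t,p,z)[:,:2].round(4).tolist()
print('pad top back edge',f([(390,186),(415,183.5),(440,182)],.082),'face',f([(390,167.5),(415,166),(440,166.5)],.06),f([(415,166)],.045))
print('gap pt',cr(.04,-.143),'bay',cr(-.056,.12),cr(-.056,0),cr(-.056,-.12))
i,K,R,t=cam('wrist');save(i,'wr2.png')
E
```

```text
t 4.2 pos [ 0.437  -0.0399  0.1201] yaw 0.0537 rz 0.004 d [0.     0.0001 0.0386] F [ 0.6  0.7 -0.2]
pad top back edge [[0.5691, 0.0652], [0.597, 0.068], [0.625, 0.0698]] face [[0.5717, 0.0835], [0.6009, 0.0853], [0.6301, 0.0848]] [[0.6044, 0.0839]]
gap pt [0.60269703 0.07797788] bay [0.49367249 0.3358512 ] [0.49966999 0.21600117] [0.50566749 0.09615114]
```

View pics/wr2.png

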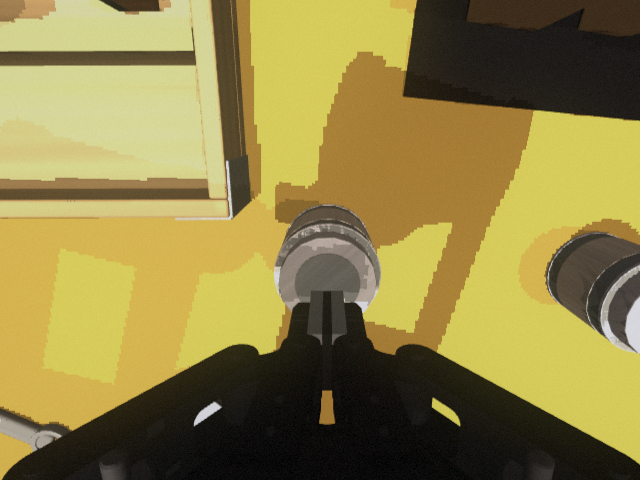

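The wrist view shows the closed fingertips at about (328,300), over the tin top centred near (328,275). I press now.

Emit:
{"api": "apply_moves", "payload": {
  "targets": [0,0,0.012,0,0,0,0,0,0.01,0,0,0,0,0,0.008,0,0,0,0,0,0.006,0,0,0,0,0,0.003,0,0,0,0,0,0,0,0,0]
}}

```text
clock: 5.0
tool_pos: [0.4382, -0.0397, 0.082]
orientation: [[0.999, 0.051, 0.001], [0.051, -0.999, 0.001], [0.001, -0.001, -1.0]]
force: [-0.9, 1.4, 3.4]
opening: 0.0
grasp_force: 1.7
```

Emit:
{"api": "apply_moves", "payload": {
  "targets": [0,0,0.002,0,0,0,0,0,0,0,0,0]
}}

```text
clock: 5.25
tool_pos: [0.4384, -0.0397, 0.0819]
orientation: [[0.999, 0.051, 0.002], [0.051, -0.999, 0.001], [0.002, -0.001, -1.0]]
force: [-5.6, 3.1, 13.3]
opening: 0.0003
grasp_force: 6.8
```

Emit:
{"api": "apply_moves", "payload": {
  "targets": [0,0,-0.015,0,0,0,0,0,-0.015,0,0,0]
}}

```text
clock: 5.5
tool_pos: [0.4377, -0.0403, 0.1101]
orientation: [[0.999, 0.051, 0.0], [0.051, -0.999, -0.0], [0.0, 0.0, -1.0]]
force: [0.2, 0.4, -0.2]
opening: 0.0002
grasp_force: 0.0
```

Emit:
{"api": "apply_moves", "payload": {
  "targets": [0,0,0,0,0,0,0,0,0,0,0,0,0,0,0,0,0,0,0,0,0,0,0,0,0,0,0.02,0,0,0,0,0,0.02,0,0,0,0,0,0.02,0,0,0,0,0,0.016,0,0,0,0,0,0,0,0,0],
  "gripper": 1
}}

```text
clock: 6.62
tool_pos: [0.4364, -0.04, 0.0319]
orientation: [[0.999, 0.051, -0.003], [0.051, -0.999, 0.001], [-0.003, -0.001, -1.0]]
force: [0.0, 0.5, 0.0]
opening: 0.0854
grasp_force: 0.0
```

Emit:
{"api": "apply_moves", "payload": {
  "targets": [0,0,0,0,0,0,0,0,0,0,0,0,0,0,0,0,0,0,0,0,0,0,0,0,0,0,0,0,0,0],
  "gripper": -1,
  "grip_force": 40
}}

```text
clock: 7.25
tool_pos: [0.4386, -0.0404, 0.0346]
orientation: [[0.999, 0.051, 0.003], [0.051, -0.999, -0.0], [0.003, 0.0, -1.0]]
force: [0.1, -0.0, 6.3]
opening: 0.0565
grasp_force: 43.2
```

```bash
python3 - <<'E'
from h import *
print(get_state()['opening'])
for y in (-.125,0,.125):
  go([*cr(-.056,y),.12],.05); 
E
```

```text
0.056531723975385105
t 7.25 pos [ 0.4386 -0.0404  0.0346] yaw 0.0507 rz 0.001 d [ 0.0738 -0.128  -0.0854] F [ 0.1 -0.   6.3]
t 7.25 pos [ 0.4386 -0.0404  0.0346] yaw 0.0507 rz 0.001 d [ 0.0738 -0.253  -0.0854] F [ 0.1 -0.   6.3]
t 7.25 pos [ 0.4386 -0.0404  0.0346] yaw 0.0507 rz 0.001 d [ 0.0738 -0.378  -0.0854] F [ 0.1 -0.   6.3]
```

Emit:
{"api": "apply_moves", "payload": {
  "targets": [0,0,-0.03,0,0,0,0,0,-0.03,0,0,0,0,0,-0.03,0,0,0,0.01,-0.05,0,0,0,0,0.01,-0.05,0,0,0,0,0.01,-0.05,0,0,0,0,0.01,-0.05,0,0,0,0,0.01,-0.05,0,0,0,0,0.01,-0.05,0,0,0,0,0.01,-0.05,0,0,0,0,0.004,-0.028,0,0,0,0,0,0,0,0,0,0]
}}

```text
clock: 8.75
tool_pos: [0.4912, 0.3424, 0.1214]
orientation: [[0.999, 0.054, -0.003], [0.054, -0.999, -0.001], [-0.003, 0.001, -1.0]]
force: [-0.7, -0.4, -3.6]
opening: 0.0566
grasp_force: 44.0
```

```bash
python3 - <<'E'
from h import *
print(get_state()['opening'])
go([*cr(-.056,.125),.048],.05)
i,K,R,t=cam('wrist');save(i,'wr3.png')
np.savez('wr3.npz',i=i,K=K,R=R,t=t)
E
```

```text
0.05656839385806926
t 8.75 pos [0.4912 0.3424 0.1214] yaw 0.0538 rz 0.004 d [0.0021 0.0017 0.0734] F [-0.7 -0.4 -3.6]
```

View pics/wr3.png

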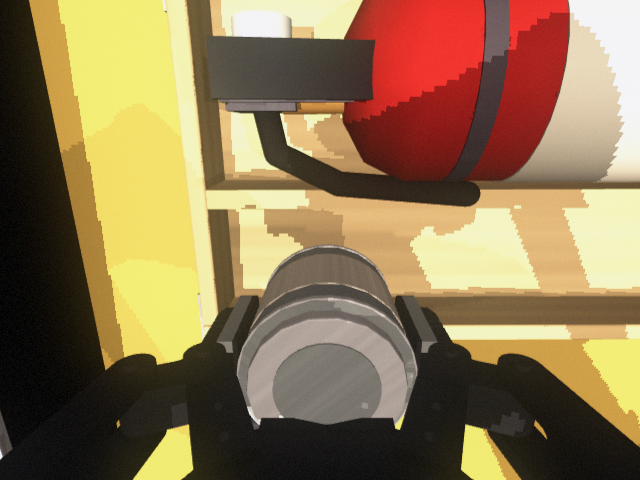

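The tin is held at (325,340) and its lid is home. The narrow bay lies between the partition top at row ~198 and the -x wall rim at rows ~322–338. The +y wall is at col ~195.

```bash
python3 - <<'E'
from h import *
d=np.load('wr3.npz');i,K,R,t=d['i'],d['K'],d['R'],d['t']
W=ray(K,R,t,[(330,188),(330,209),(560,188),(560,209),(560,325),(560,339),(190,100),(208,100),(208,190)],.052)
M=np.array([[np.cos(CY),np.sin(CY)],[-np.sin(CY),np.cos(CY)]])
print(((W[:,:2]-C0)@M.T).round(4))
print((ray(K,R,t,[(326,372)],.15)[:,:2]-C0)@M.T, proj(K,R,t,[[*cr(-.056,.125),.15]]))
E
```

```text
[[-0.0122  0.1246]
 [-0.0234  0.1245]
 [-0.0117  0.0048]
 [-0.0229  0.0027]
 [-0.0921 -0.0108]
 [-0.1015 -0.0127]
 [ 0.0302  0.1928]
 [ 0.0303  0.1841]
 [-0.0135  0.1881]]
[[-0.05123529  0.12655435]] [[331.12526076 385.51661728]]
```

Emit:
{"api": "apply_moves", "payload": {
  "targets": [0.001,0.001,0.02,0,0,0,0,0,0.02,0,0,0,0,0,0.02,0,0,0,0,0,0.012,0,0,0,0,0,0,0,0,0,0,0,0,0,0,0]
}}

```text
clock: 9.55
tool_pos: [0.4939, 0.34, 0.0523]
orientation: [[0.999, 0.05, 0.001], [0.05, -0.999, 0.001], [0.001, -0.001, -1.0]]
force: [0.2, -0.8, -1.8]
opening: 0.0565
grasp_force: 44.0
```

Emit:
{"api": "apply_moves", "payload": {
  "targets": [0,0,0,0,0,0,0,0,0,0,0,0,0,0,0,0,0,0,0,0,0,0,0,0,0,0,-0.03,0,0,0,0,0,-0.03,0,0,0,0,0,-0.03,0,0,0],
  "gripper": 0.8
}}

```text
clock: 10.42
tool_pos: [0.4932, 0.34, 0.1423]
orientation: [[0.999, 0.051, -0.0], [0.051, -0.999, -0.0], [-0.0, 0.0, -1.0]]
force: [0.1, 0.2, -0.4]
opening: 0.0766
grasp_force: 0.0
```

```bash
python3 - <<'E'
from h import *
print(get_state()['opening'])
i,K,R,t=cam('side'); j,K1,R1,t1=cam('scene')
hs=cv2.cvtColor(j,cv2.COLOR_RGB2HSV)
# recheck tins: lid pixels vs before
print('tins expected scene px',proj(K1,R1,t1,[[.404,-.323,.063],[.428,-.222,.063]]).round(), 'side',proj(K,R,t,[[.404,-.323,.063],[.428,-.222,.063]]).round())
save(np.hstack([cv2.resize(j[150:270,100:340],(400,200)),cv2.resize(i[150:350,400:640],(400,333))[:200]]),'z4.png')
go([.428,-.222,.12],.05);go([.404,-.323,.12],.05)
E
```

```text
0.07655272883432875
tins expected scene px [[170. 207.]
 [219. 202.]] side [[468. 179.]
 [443. 209.]]
t 10.53 pos [0.4955 0.3413 0.1462] yaw 0.0509 rz 0.001 d [-0.0955  0.5592  0.0262] F [ 1.3 -0.4  0.4]
t 10.53 pos [0.4955 0.3413 0.1462] yaw 0.0509 rz 0.001 d [-0.1245  0.6589  0.0262] F [ 1.3 -0.4  0.4]
```

View pics/z4.png

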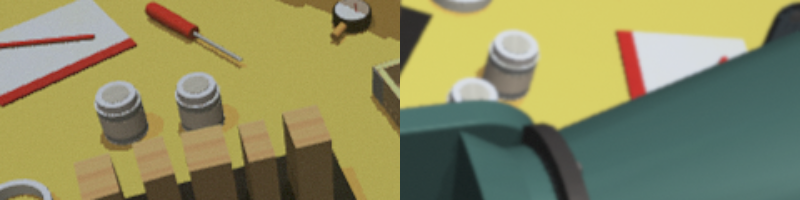

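Both remaining tins are where measured, with lid centres at scene (172,206) and (218,202). On to the second tin.

Emit:
{"api": "apply_moves", "payload": {
  "targets": [-0.01,0.056,0,0,0,0,-0.01,0.056,0,0,0,0,-0.01,0.056,0,0,0,0,-0.01,0.056,0,0,0,0,-0.01,0.056,0,0,0,0,-0.01,0.056,0,0,0,0,-0.01,0.056,0,0,0,0,-0.01,0.056,0,0,0,0,-0.01,0.056,0,0,0,0,-0.006,0.055,0,0,0,0,0,0,0,0,0,0],
  "gripper": -1
}}

```text
clock: 11.9
tool_pos: [0.4248, -0.2262, 0.1402]
orientation: [[0.999, 0.045, -0.002], [0.045, -0.999, 0.0], [-0.002, -0.0, -1.0]]
force: [-1.0, 1.4, 0.6]
opening: 0.0
grasp_force: 0.0
```

```bash
python3 - <<'E'
from h import *
go([.428,-.222,.082],.05)
i,K,R,t=cam('wrist');save(i,'wr5.png')
print('lid c',proj(K,R,t,[[.428,-.222,.065]]))
E
```

```text
t 11.9 pos [ 0.4248 -0.2262  0.1402] yaw 0.045 rz -0.005 d [ 0.0034 -0.004   0.0582] F [-1.   1.4  0.6]
lid c [[318.71591924 260.94981745]]
```

View pics/wr5.png

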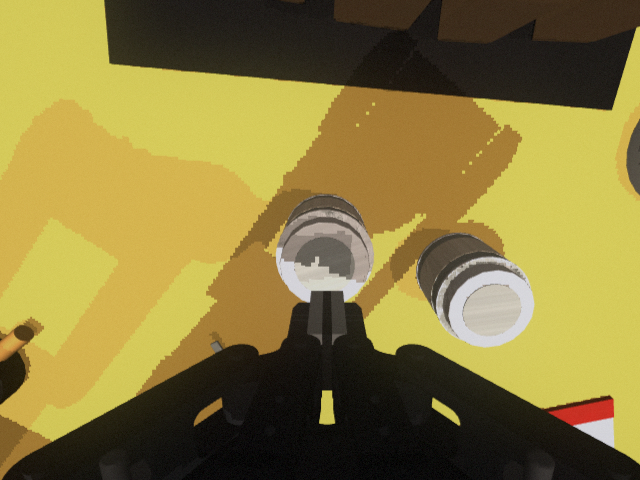

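The fingertips (328,300) are lined up with the second tin's lid at (325,261). The third tin's lid is at (492,309). I press.

Emit:
{"api": "apply_moves", "payload": {
  "targets": [0.003,0,0.018,0,0,0,0,0,0.014,0,0,0,0,0,0.012,0,0,0,0,0,0.008,0,0,0,0,0,0.006,0,0,0,0,0,0.003,0,0,0,0,0,0.002,0,0,0,0,0,0,0,0,0]
}}

```text
clock: 12.95
tool_pos: [0.4291, -0.2223, 0.0821]
orientation: [[0.999, 0.051, 0.001], [0.051, -0.999, 0.001], [0.001, -0.001, -1.0]]
force: [-7.4, 6.5, 19.0]
opening: 0.0002
grasp_force: 9.4
```

```bash
python3 - <<'E'
from h import *
go([.404,-.323,.12],.05)
i,K,R,t=cam('wrist')
E
```

```text
t 12.95 pos [ 0.4291 -0.2223  0.0821] yaw 0.0514 rz 0.001 d [-0.0301  0.0993 -0.0379] F [-7.4  6.5 19. ]
```

Emit:
{"api": "apply_moves", "payload": {
  "targets": [0,0,-0.02,0,0,0,0,0,-0.02,0,0,0,-0.015,0.05,0,0,0,0,-0.015,0.05,0,0,0,0,0,0,0.012,0,0,0,0,0,0.01,0,0,0,0,0,0.008,0,0,0,0,0,0.006,0,0,0,0,0,0.003,0,0,0,0,0,0.001,0,0,0,0,0,0,0,0,0,0,0,0,0,0,0]
}}

```text
clock: 14.5
tool_pos: [0.4043, -0.3234, 0.082]
orientation: [[0.999, 0.053, 0.0], [0.053, -0.999, -0.0], [0.0, 0.0, -1.0]]
force: [-6.7, 7.0, 17.4]
opening: 0.0
grasp_force: 8.8
```

```bash
python3 - <<'E'
from h import *
go([.404,-.323,.033],.05)
E
```

```text
t 14.5 pos [ 0.4043 -0.3234  0.082 ] yaw 0.0526 rz 0.003 d [-0.0003 -0.0004  0.049 ] F [-6.7  7.  17.4]
```

Emit:
{"api": "apply_moves", "payload": {
  "targets": [0,0,-0.015,0,0,0,0,0,-0.015,0,0,0]
}}

```text
clock: 14.75
tool_pos: [0.4043, -0.3238, 0.1089]
orientation: [[0.999, 0.052, 0.0], [0.052, -0.999, 0.0], [0.0, -0.0, -1.0]]
force: [-0.3, -0.4, -0.1]
opening: -0.0005
grasp_force: 0.0
```

Emit:
{"api": "apply_moves", "payload": {
  "targets": [0,0,0,0,0,0,0,0,0,0,0,0,0,0,0,0,0,0,0,0,0,0,0,0,0,0,0.02,0,0,0,0,0,0.02,0,0,0,0,0,0.02,0,0,0,0,0,0.015,0,0,0,0,0,0,0,0,0],
  "gripper": 1
}}

```text
clock: 15.88
tool_pos: [0.4031, -0.3236, 0.0318]
orientation: [[0.999, 0.051, -0.002], [0.051, -0.999, 0.003], [-0.002, -0.003, -1.0]]
force: [-0.7, -0.4, 0.6]
opening: 0.0854
grasp_force: 0.0
```

Emit:
{"api": "apply_moves", "payload": {
  "targets": [0,0,0,0,0,0,0,0,0,0,0,0,0,0,0,0,0,0,0,0,0,0,0,0,0,0,0,0,0,0],
  "gripper": -1,
  "grip_force": 40
}}

```text
clock: 16.5
tool_pos: [0.4047, -0.325, 0.0346]
orientation: [[0.999, 0.051, 0.002], [0.051, -0.999, -0.002], [0.002, 0.002, -1.0]]
force: [0.1, 0.4, 5.2]
opening: 0.0563
grasp_force: 43.4
```

```bash
python3 - <<'E'
from h import *
go([*cr(-.056,0.01),.13],.05)
E
```

```text
t 16.5 pos [ 0.4047 -0.325   0.0346] yaw 0.0508 rz 0.001 d [ 0.1219 -0.5456 -0.0954] F [0.1 0.4 5.2]
```

Emit:
{"api": "apply_moves", "payload": {
  "targets": [0,0,-0.032,0,0,0,0,0,-0.032,0,0,0,0,0,-0.032,0,0,0,0.0122,-0.0545,0,0,0,0,0.0122,-0.0545,0,0,0,0,0.0122,-0.0545,0,0,0,0,0.0122,-0.0545,0,0,0,0,0.0122,-0.0545,0,0,0,0,0.0122,-0.0545,0,0,0,0,0.0122,-0.0545,0,0,0,0,0.0122,-0.0545,0,0,0,0,0.0122,-0.0545,0,0,0,0]
}}

```text
clock: 18.0
tool_pos: [0.4879, 0.1727, 0.1281]
orientation: [[0.999, 0.051, -0.002], [0.051, -0.999, -0.001], [-0.002, 0.001, -1.0]]
force: [0.6, -0.7, -2.8]
opening: 0.0565
grasp_force: 43.9
```

Emit:
{"api": "apply_moves", "payload": {
  "targets": [0.0122,-0.0545,0,0,0,0,0,0,0,0,0,0,0,0,0,0,0,0]
}}

```text
clock: 18.38
tool_pos: [0.4972, 0.2257, 0.128]
orientation: [[0.999, 0.052, -0.003], [0.052, -0.999, -0.002], [-0.003, 0.001, -1.0]]
force: [0.3, 0.1, -2.5]
opening: 0.0564
grasp_force: 44.1
```

```bash
python3 - <<'E'
from h import *
go([*cr(-.056,0.01),.0475],.05);print(get_state()['opening'])
E
```

```text
t 18.38 pos [0.4972 0.2257 0.128 ] yaw 0.0516 rz 0.002 d [ 0.002  -0.0002  0.0805] F [ 0.3  0.1 -2.5]
0.05643684764045867
```

Emit:
{"api": "apply_moves", "payload": {
  "targets": [0.001,0,0.025,0,0,0,0,0,0.02,0,0,0,0,0,0.018,0,0,0,0,0,0.012,0,0,0,0,0,0.005,0,0,0,0,0,0,0,0,0]
}}

```text
clock: 19.12
tool_pos: [0.4992, 0.2261, 0.0494]
orientation: [[0.999, 0.051, 0.0], [0.051, -0.999, 0.0], [0.0, -0.0, -1.0]]
force: [0.2, -0.1, -2.3]
opening: 0.0568
grasp_force: 44.1
```

Emit:
{"api": "apply_moves", "payload": {
  "targets": [0,0,0,0,0,0,0,0,0,0,0,0,0,0,0,0,0,0,0,0,0,0,0,0,0,0,-0.03,0,0,0,0,0,-0.03,0,0,0,0,0,-0.03,0,0,0],
  "gripper": 0.8
}}

```text
clock: 20.0
tool_pos: [0.499, 0.2262, 0.1403]
orientation: [[0.999, 0.051, -0.0], [0.051, -0.999, 0.0], [-0.0, -0.0, -1.0]]
force: [-0.6, -0.1, 0.6]
opening: 0.0768
grasp_force: 0.0
```

```bash
python3 - <<'E'
from h import *
go([.4285,-.2225,.11],.05)
i,K,R,t=cam('side'); j,K1,R1,t1=cam('scene')
def thr(j,c): # tin present in scene image? bright desaturated blob
    hs=cv2.cvtColor(j,cv2.COLOR_RGB2HSV);m=((hs[...,1]<60)&(hs[...,2]>120)).astype(np.uint8)
    n,l,st,ce=cv2.connectedComponentsWithStats(m);return [(int(s[4]),c.round().tolist()) for s,c in zip(st[1:],ce[1:]) if s[4]>60]
print('side',thr(i,0));print('scene',thr(j,0))
print(proj(K1,R1,t1,[[.4285,-.2225,.063]]),proj(K,R,t,[[.4285,-.2225,.063]]))
E
```

```text
t 20.0 pos [0.499  0.2262 0.1403] yaw 0.0508 rz 0.001 d [-0.0929  0.4446  0.0303] F [-0.6 -0.1  0.6]
side [(10991, [323.0, 19.0]), (7132, [589.0, 40.0]), (43786, [109.0, 165.0]), (398, [427.0, 52.0]), (135, [496.0, 76.0]), (1265, [302.0, 125.0]), (87, [489.0, 103.0]), (397, [437.0, 134.0]), (217, [222.0, 196.0]), (438, [157.0, 217.0]), (119, [446.0, 219.0]), (428, [230.0, 244.0]), (559, [174.0, 273.0]), (64, [302.0, 332.0]), (2993, [253.0, 374.0]), (828, [473.0, 364.0]), (1110, [319.0, 414.0]), (645, [472.0, 463.0]), (673, [280.0, 471.0]), (97, [186.0, 472.0])]
scene [(830, [555.0, 132.0]), (197, [371.0, 143.0]), (2796, [125.0, 177.0]), (175, [311.0, 155.0]), (267, [450.0, 157.0]), (122, [411.0, 166.0]), (926, [443.0, 190.0]), (383, [218.0, 205.0]), (171, [16.0, 226.0]), (111, [34.0, 249.0]), (150, [380.0, 260.0]), (489, [107.0, 275.0]), (434, [445.0, 284.0]), (4923, [195.0, 391.0]), (1468, [553.0, 356.0]), (8593, [605.0, 422.0]), (61, [106.0, 434.0])]
[[218.78909211 202.43939088]] [[442.74403163 208.96419412]]
```

Emit:
{"api": "apply_moves", "payload": {
  "targets": [-0.0103,0.0494,0,0,0,0,-0.0103,0.0494,0,0,0,0,-0.0103,0.0494,0,0,0,0,-0.0103,0.0494,0,0,0,0,-0.0103,0.0494,0,0,0,0,-0.0103,0.0494,0,0,0,0,-0.0103,0.0494,0,0,0,0,-0.0103,0.0494,0,0,0,0,-0.0103,0.0494,0,0,0,0,0,0,0.03,0,0,0,0,0,0,0,0,0,0,0,0,0,0,0],
  "gripper": 1
}}

```text
clock: 21.6
tool_pos: [0.4292, -0.2221, 0.1094]
orientation: [[0.999, 0.052, -0.0], [0.052, -0.999, 0.0], [-0.0, -0.0, -1.0]]
force: [-0.1, 0.4, 0.3]
opening: 0.0852
grasp_force: 0.0
```

```bash
python3 - <<'E'
from h import *
go([.4285,-.2235,.036],.05)
i,K,R,t=cam('wrist');save(i,'wr6.png')
print(proj(K,R,t,[[.4285,-.2235,.06]]))
hs=cv2.cvtColor(i,cv2.COLOR_RGB2HSV)
m=((hs[...,1]<70)&(hs[...,2]>110)).astype(np.uint8);m[380:]=0
n,l,st,ce=cv2.connectedComponentsWithStats(m);print([(s.tolist(),c.round().tolist()) for s,c in zip(st[1:],ce[1:]) if s[4]>300])
E
```

```text
t 21.6 pos [ 0.4292 -0.2221  0.1094] yaw 0.0515 rz 0.002 d [-0.0007  0.0014  0.0734] F [-0.1  0.4  0.3]
[[328.47806065 286.4691818 ]]
[([276, 232, 112, 104, 6926], [330.0, 287.0])]
```

Emit:
{"api": "apply_moves", "payload": {
  "targets": [0,0.001,0.02,0,0,0,0,0,0.02,0,0,0,0,0,0.02,0,0,0,0,0,0.012,0,0,0,0,0,0,0,0,0]
}}

```text
clock: 22.28
tool_pos: [0.4291, -0.223, 0.0372]
orientation: [[0.999, 0.052, -0.001], [0.052, -0.999, 0.001], [-0.001, -0.001, -1.0]]
force: [0.2, 0.4, -0.1]
opening: 0.0853
grasp_force: 0.0
```

Emit:
{"api": "apply_moves", "payload": {
  "targets": [0,0,0,0,0,0,0,0,0,0,0,0,0,0,0,0,0,0,0,0,0,0,0,0,0,0,0,0,0,0],
  "gripper": -1,
  "grip_force": 40
}}

```text
clock: 22.9
tool_pos: [0.4301, -0.2242, 0.0388]
orientation: [[0.999, 0.051, 0.002], [0.051, -0.999, -0.001], [0.002, 0.002, -1.0]]
force: [0.5, -0.2, 5.4]
opening: 0.0567
grasp_force: 43.4
```

```bash
python3 - <<'E'
from h import *
go([*cr(-.056,-.11),.13],.05)
E
```

```text
t 22.9 pos [ 0.4301 -0.2242  0.0388] yaw 0.0508 rz 0.001 d [ 0.0915 -0.3262 -0.0912] F [ 0.5 -0.2  5.4]
```

Emit:
{"api": "apply_moves", "payload": {
  "targets": [0,0,-0.031,0,0,0,0,0,-0.031,0,0,0,0,0,-0.031,0,0,0,0.0131,-0.0466,0,0,0,0,0.0131,-0.0466,0,0,0,0,0.0131,-0.0466,0,0,0,0,0.0131,-0.0466,0,0,0,0,0.0131,-0.0466,0,0,0,0,0.0131,-0.0466,0,0,0,0,0.0131,-0.0466,0,0,0,0,0,0,0,0,0,0,0,0,0,0,0,0]
}}

```text
clock: 24.4
tool_pos: [0.5033, 0.1066, 0.1292]
orientation: [[0.999, 0.051, -0.003], [0.051, -0.999, -0.001], [-0.003, 0.001, -1.0]]
force: [-0.2, -0.3, -2.3]
opening: 0.0567
grasp_force: 44.1
```

```bash
python3 - <<'E'
from h import *
go([*cr(-.056,-.11),.051],.05);print(get_state()['opening'])
E
```

```text
t 24.4 pos [0.5033 0.1066 0.1292] yaw 0.0514 rz 0.001 d [0.0019 0.0005 0.0782] F [-0.2 -0.3 -2.3]
0.056746138817577355
```

Emit:
{"api": "apply_moves", "payload": {
  "targets": [0.001,0,0.025,0,0,0,0,0,0.02,0,0,0,0,0,0.018,0,0,0,0,0,0.01,0,0,0,0,0,0.004,0,0,0,0,0,0,0,0,0]
}}

```text
clock: 25.15
tool_pos: [0.5054, 0.1068, 0.0537]
orientation: [[0.999, 0.051, 0.0], [0.051, -0.999, 0.0], [0.0, -0.0, -1.0]]
force: [0.3, 0.0, -2.3]
opening: 0.0567
grasp_force: 44.1
```

Emit:
{"api": "apply_moves", "payload": {
  "targets": [0,0,0,0,0,0,0,0,0,0,0,0,0,0,0,0,0,0,0,0,0,0,0,0,0,0,-0.03,0,0,0,0,0,-0.04,0,0,0,0,0,-0.05,0,0,0,0,0,-0.05,0,0,0,0,0,-0.05,0,0,0,0,0,-0.05,0,0,0,0,0,-0.03,0,0,0,0,0,0,0,0,0],
  "gripper": 0.8
}}

```text
clock: 26.65
tool_pos: [0.506, 0.107, 0.3568]
orientation: [[0.999, 0.051, 0.007], [0.051, -0.999, 0.001], [0.007, -0.0, -1.0]]
force: [1.0, -0.0, 0.8]
opening: 0.0769
grasp_force: 0.0
```

Emit:
{"api": "apply_moves", "payload": {
  "targets": [0,0,0,0,0,-0.18,0,0,0,0,0,-0.18,0,0,0,0,0,-0.18,0,0,0,0,0,-0.18,0,0,0,0,0,-0.18,0,0,0,0,0,-0.18,0,0,0,0,0,-0.18,0,0,0,0,0,-0.18,-0.02,0.035,0,0,0,-0.08,-0.02,0.03,0,0,0,0,0,0,0,0,0,0],
  "gripper": 1
}}

```text
clock: 28.02
tool_pos: [0.5693, 0.0628, 0.3494]
orientation: [[0.002, 1.0, -0.006], [1.0, -0.002, -0.0], [-0.0, -0.006, -1.0]]
force: [-0.2, 0.5, -0.4]
opening: 0.0852
grasp_force: 0.0
```

```bash
python3 - <<'E'
from h import *
go([.575,-.29,.345],np.pi/2)
i,K,R,t=cam('wrist');save(i,'wr7.png');np.savez('wr7.npz',i=i,K=K,R=R,t=t)
E
```

```text
t 28.02 pos [0.5693 0.0628 0.3494] yaw 1.5683 rz -0.002 d [-0.3528  0.0057  0.0044] F [-0.2  0.5 -0.4]
```

View pics/wr7.png

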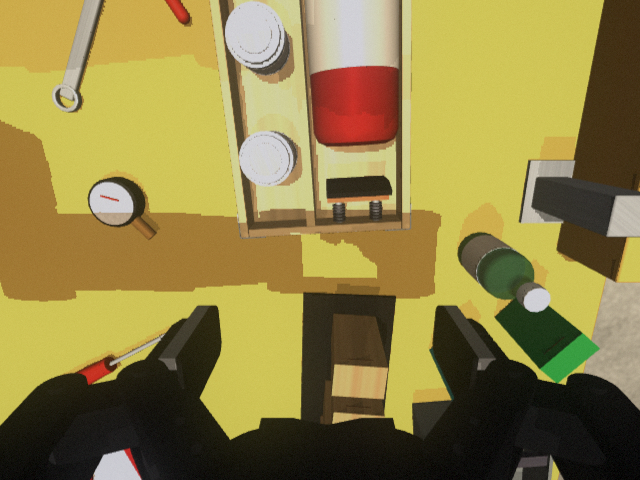

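The two tins placed near this end stand in the bay at (257,36) and (267,158). The extinguisher base edge is at row ~143 and the pad at (358,187). Packers are partly visible at (358,370). I measure the gap and move over the packers.

Emit:
{"api": "apply_moves", "payload": {
  "targets": [-0.059,0.001,0,0,0,0,-0.059,0.001,0,0,0,0,-0.059,0.001,0,0,0,0,-0.059,0.001,0,0,0,0,-0.059,0.001,0,0,0,0,-0.059,0.001,0,0,0,0,0,0,0,0,0,0,0,0,0,0,0,0]
}}

```text
clock: 29.08
tool_pos: [0.5742, -0.2888, 0.3528]
orientation: [[-0.001, 1.0, -0.001], [1.0, 0.001, 0.002], [0.002, -0.001, -1.0]]
force: [-0.1, -0.2, 0.5]
opening: 0.0856
grasp_force: 0.0
```

```bash
python3 - <<'E'
from h import *
d=np.load('wr7.npz');i,K,R,t=d['i'],d['K'],d['R'],d['t']
M=np.array([[np.cos(CY),np.sin(CY)],[-np.sin(CY),np.cos(CY)]])
g=lambda p,z:((ray(K,R,t,p,z)[:,:2]-C0)@M.T).round(4).tolist()
print('corner',ray(K,R,t,[(241,237.5),(410,230)],.052)[:,:2].round(4).tolist(),g([(241,237.5),(410,230)],.052))
print('cam',(-R.T@t).round(3))
for c in (340,350,360,370):
    col=i[:,c].astype(int)
    red=np.where((col[:170,0]>90)&(col[:170,1]<60)&(col[:170,2]<60))[0]
    br=col.sum(1); pr=np.where(br[150:200]<150)[0]+150
    print(c,red.max(),pr.min(),pr.max(),'base y@.061',g([(c,red.max()+.5)],.061)[0][1],'@.02',g([(c,red.max()+.5)],.02)[0][1],'face@.045/.06',g([(c,pr.min()-.5)],.045)[0][1],g([(c,pr.min()-.5)],.06)[0][1],'topedge',g([(c,pr.max()+.5)],.082)[0][1])
i,K,R,t=cam('wrist');save(i,'wr8.png');np.savez('wr8.npz',i=i,K=K,R=R,t=t)
go([0,0,0],np.pi/2)
E
```

```text
corner [[0.4656, 0.0132], [0.6667, 0.0225]] [[-0.1002, -0.2009], [0.1012, -0.2016]]
cam [0.571 0.138 0.47 ]
340 142 179 196 base y@.061 -0.097 @.02 -0.0985 face@.045/.06 -0.1378 -0.1358 topedge -0.152
350 142 178 196 base y@.061 -0.0976 @.02 -0.0991 face@.045/.06 -0.1372 -0.1352 topedge -0.1526
360 142 177 195 base y@.061 -0.0981 @.02 -0.0997 face@.045/.06 -0.1366 -0.1347 topedge -0.152
370 141 177 195 base y@.061 -0.0976 @.02 -0.0992 face@.045/.06 -0.1372 -0.1353 topedge -0.1526
t 29.12 pos [ 0.5744 -0.2882  0.3534] yaw 1.5723 rz 0.002 d [ 0.2882 -0.5744  0.3534] F [-0.3  0.1 -0.2]
```

View pics/wr8.png

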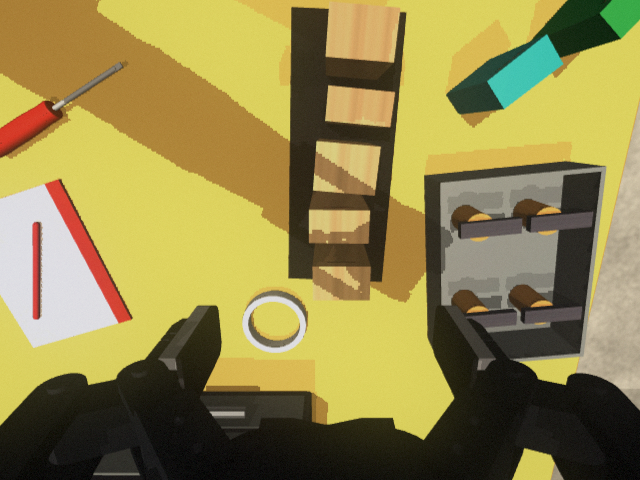

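The row of tops (z = 0.123) is at (363,32), (360,105), (347,168), (339,226) and (342,281), all on the mat. The decoys at (525,70) and (600,20) are off the mat. I measure thicknesses and yaws from the top faces.

```bash
python3 - <<'E'
from h import *
d=np.load('wr8.npz');i,K,R,t=d['i'],d['K'],d['R'],d['t']
f=lambda p,z:ray(K,R,t,p,z)[:,:2]
hs=cv2.cvtColor(i,cv2.COLOR_RGB2HSV)
# column profiles through each packer
for x in (335,350,365):
    col=i[:,x].astype(int); e=np.where(np.abs(np.diff(col.sum(1)))>70)[0]; print(x,e[e<305].tolist())
B=[[(330,3),(401,5),(397,62),(326,58)],[(330,86),(397,91),(394,126),(327,121)],[(317,141),(381,146),(377,195),(314,189)],[(309,208),(371,211),(370,244),(309,242)],[(314,266),(371,267),(370,300),(313,298)]]
for b in B:
    w=f(b,.123);c=w.mean(0)
    th=np.linalg.norm((w[0]+w[1])/2-(w[2]+w[3])/2);wd=np.linalg.norm((w[0]+w[3])/2-(w[1]+w[2])/2)
    v=(w[1]+w[2]-w[0]-w[3]);print(c.round(4),'th',th.round(4),'w',wd.round(4),'yaw',np.arctan2(v[1],v[0]).round(3))
m=f([(291,8),(405,13),(383,281),(289,278)],.003);print('mat',m.round(4).tolist(),m.mean(0))
print((-R.T@t).round(4))
save(cv2.resize(i[0:310,285:410],(500,600*310//310)[::1],interpolation=2),'z9.png')
E
```

```text
335 [56, 57, 84, 85, 86, 121, 141, 142, 164, 184, 185, 191, 192, 209, 210, 231, 265, 266, 277, 295, 296]
350 [58, 86, 87, 122, 123, 142, 143, 144, 175, 193, 209, 210, 231, 243, 266, 275, 285, 299, 300]
365 [59, 60, 88, 89, 124, 144, 145, 183, 194, 209, 210, 223, 243, 266, 299, 300]
[ 0.6058 -0.1353] th 0.0426 w 0.0607 yaw -0.037
[ 0.6063 -0.1944] th 0.0297 w 0.0606 yaw -0.069
[ 0.594  -0.2495] th 0.0452 w 0.0603 yaw -0.084
[ 0.5876 -0.3064] th 0.0343 w 0.061 yaw -0.04
[ 0.5906 -0.3671] th 0.0366 w 0.0593 yaw -0.027
mat [[0.534, -0.0837], [0.6627, -0.0885], [0.6531, -0.4163], [0.5223, -0.412]] [ 0.59300038 -0.25011963]
[ 0.5749 -0.2143  0.4734]
```

View pics/z9.png

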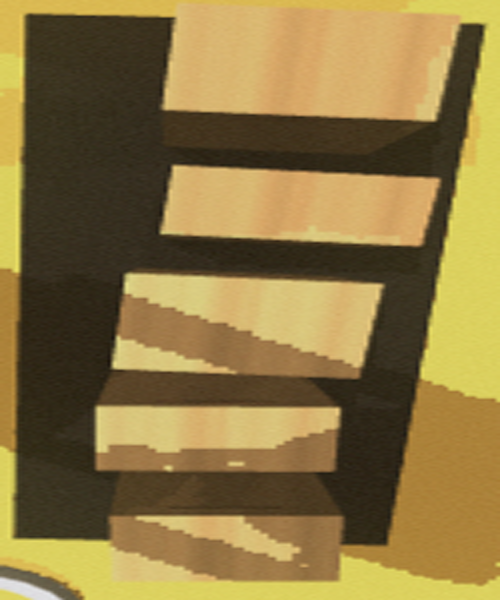

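The crop confirms the order from +y: 42, 30, 46, 34, 38 mm (measured 42.6, 29.7, 45.2, 34.3, 36.6). The gap looks large, about 44–46 mm, so I try 42 first. If it stands loose, then 46.

```bash
python3 - <<'E'
from h import *
go([.606,-.135,.104],np.pi/2-.037)
print(cr(.04,-.143+.021))
E
```

```text
t 29.12 pos [ 0.5744 -0.2882  0.3534] yaw 1.5723 rz 0.039 d [0.1543 0.0259 0.2494] F [-0.3  0.1 -0.2]
[0.60164747 0.09895164]
```

Emit:
{"api": "apply_moves", "payload": {
  "targets": [0,0,0,0,0,0.038,0.0514,0.0086,0,0,0,0,0.0514,0.0086,0.01,0,0,0,0.0514,0.0087,0.02,0,0,0,0,0,0.05,0,0,0,0,0,0.05,0,0,0,0,0,0.04,0,0,0,0,0,0,0,0,0],
  "gripper": 1,
  "grip_force": 80
}}

```text
clock: 30.12
tool_pos: [0.6037, -0.1338, 0.1793]
orientation: [[0.035, 0.999, -0.008], [0.999, -0.035, 0.003], [0.003, -0.008, -1.0]]
force: [-0.4, 0.2, -0.2]
opening: 0.0854
grasp_force: 0.0
```

```bash
python3 - <<'E'
from h import *
go([.606,-.135,.104],np.pi/2-.037)
i,K,R,t=cam('wrist');save(i,'wr10.png');np.savez('wr10.npz',i=i,K=K,R=R,t=t)
P=proj(K,R,t,[[.606+a*.03+b*.021*.037,-.135+b*.021-a*.03*.037,.123] for a,b in ((-1,1),(1,1),(1,-1),(-1,-1))]);print(P.round())
r=int(P[:2,1].mean())
for rr in (r+8,r+16):
  row=i[rr].astype(int).sum(1);e=np.where(np.abs(np.diff(row))>60)[0];print(rr,e.tolist())
for c in (300,330,355):
  col=i[:,c].astype(int).sum(1);e=np.where(np.abs(np.diff(col))>60)[0];print(c,e.tolist())
E
```

```text
t 30.12 pos [ 0.6037 -0.1338  0.1793] yaw 1.5356 rz 0.002 d [-0.0011  0.0023  0.0753] F [-0.4  0.2 -0.2]
[[272. 242.]
 [390. 242.]
 [386. 317.]
 [275. 316.]]
250 [11, 243, 244, 270, 271, 281, 387, 388, 395, 396, 462, 587, 588, 589]
258 [8, 37, 244, 270, 271, 305, 387, 395, 466, 605, 606]
300 [25, 26, 161, 162, 240, 256, 257, 275, 315, 351, 352, 383, 396, 419]
330 [7, 12, 24, 25, 162, 163, 241, 242, 266, 267, 270, 316, 353, 358, 359, 391, 398, 424]
355 [9, 20, 21, 162, 163, 242, 243, 317, 354, 355, 375, 376, 382, 399]
```

Emit:
{"api": "apply_moves", "payload": {
  "targets": [0,0,0.025,0,0,0,0,0,0.025,0,0,0,0,0,0.02,0,0,0,0,0,0.0055,0,0,0,0,0,0,0,0,0]
}}

```text
clock: 30.8
tool_pos: [0.6067, -0.1367, 0.1088]
orientation: [[0.038, 0.999, 0.001], [0.999, -0.038, -0.0], [-0.0, 0.001, -1.0]]
force: [-0.7, -0.9, 0.6]
opening: 0.0852
grasp_force: 0.0
```

Emit:
{"api": "apply_moves", "payload": {
  "targets": [0,0,0,0,0,0,0,0,0,0,0,0,0,0,0,0,0,0,0,0,0,0,0,0,0,0,0,0,0,0],
  "gripper": -1,
  "grip_force": 80
}}

```text
clock: 31.42
tool_pos: [0.6068, -0.1371, 0.1097]
orientation: [[0.038, 0.999, 0.002], [0.999, -0.038, -0.001], [-0.001, 0.002, -1.0]]
force: [-1.6, 0.5, 6.0]
opening: 0.0593
grasp_force: 86.1
```

```bash
python3 - <<'E'
from h import *
s=get_state();print(s['opening'])
go([*cr(.04,-.120),.19],np.pi/2+.05)
E
```

```text
0.05925205127334916
t 31.43 pos [ 0.6068 -0.1371  0.1097] yaw 1.5327 rz -0.088 d [ 0.238   0.0066 -0.0803] F [-1.6  0.5  6. ]
```

Emit:
{"api": "apply_moves", "payload": {
  "targets": [0,0,-0.04,0,0,0,0,0,-0.04,0,0,0,0,0,-0.025,0,0,-0.088,0.045,0.0013,0,0,0,0,0.05,0.0013,0,0,0,0,0.05,0.0013,0,0,0,0,0.05,0.0013,0,0,0,0,0.04,0.0013,0,0,0,0,0,0,0,0,0,0,0,0,0,0,0,0]
}}

```text
clock: 32.67
tool_pos: [0.6008, 0.098, 0.2121]
orientation: [[-0.05, 0.999, -0.001], [0.999, 0.05, -0.001], [-0.001, -0.001, -1.0]]
force: [0.1, 0.6, -1.8]
opening: 0.059
grasp_force: 86.3
```

```bash
python3 - <<'E'
from h import *
s=get_state();print(s['opening'])
go([*cr(.04,-.123),.1187],np.pi/2+.05)
i,K,R,t=cam('wrist');save(i,'wr11.png');np.savez('wr11.npz',i=i,K=K,R=R,t=t)
E
```

```text
0.0590100545546831
t 32.67 pos [0.6008 0.098  0.2121] yaw 1.6209 rz 0.0 d [-0.0001  0.0009  0.0934] F [ 0.1  0.6 -1.8]
```

View pics/wr11.png

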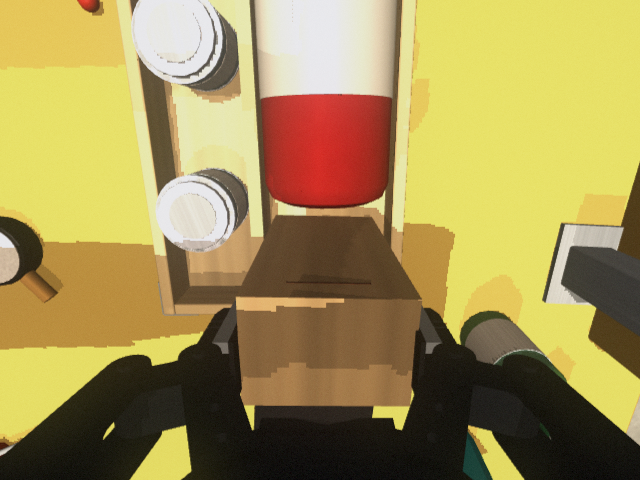

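The wrist view shows the packer at (330,350), square to the crate. Its foot edge at row ~217 is just clear of the extinguisher base at row ~207. Tins are at (195,215) and (180,40), upright. I lower it and watch the force.

Emit:
{"api": "apply_moves", "payload": {
  "targets": [0,0,0.015,0,0,0,0,0,0.01,0,0,0,0,0,0.008,0,0,0,0,0,0.006,0,0,0,0,0,0.006,0,0,0,0,0,0.006,0,0,0,0,0,0,0,0,0]
}}

```text
clock: 33.6
tool_pos: [0.6022, 0.0983, 0.1637]
orientation: [[-0.051, 0.999, 0.005], [0.999, 0.051, -0.0], [-0.0, 0.005, -1.0]]
force: [0.8, -0.4, 2.3]
opening: 0.0592
grasp_force: 86.1
```

```bash
python3 - <<'E'
from h import *
go([*cr(.04,-.123),.1187],np.pi/2+.05); print(get_state()['ft_torque'])
d=np.load('wr11.npz');K,R,t=d['K'],d['R'],d['t']
M=np.array([[np.cos(CY),np.sin(CY)],[-np.sin(CY),np.cos(CY)]])
print(((ray(K,R,t,[(325,207.5),(325,208)],.098)[:,:2]-C0)@M.T).round(4),((ray(K,R,t,[(330,217)],.106)[:,:2]-C0)@M.T).round(4),((ray(K,R,t,[(164,314)],.052)[:,:2]-C0)@M.T).round(4))
E
```

```text
t 33.6 pos [0.6022 0.0983 0.1637] yaw 1.6215 rz 0.001 d [-0.0003 -0.0005  0.045 ] F [ 0.8 -0.4  2.3]
[-0.08895648 -0.21398793  0.32786919]
[[ 0.0384 -0.0976]
 [ 0.0384 -0.0979]] [[ 0.0416 -0.1021]] [[-0.0999 -0.2004]]
```

Emit:
{"api": "apply_moves", "payload": {
  "targets": [0,0,0.005,0,0,0,0,0,0.003,0,0,0,0,0,0,0,0,0]
}}

```text
clock: 33.98
tool_pos: [0.602, 0.0983, 0.1548]
orientation: [[-0.05, 0.999, 0.003], [0.999, 0.05, 0.0], [-0.0, 0.003, -1.0]]
force: [3.1, -1.5, 5.1]
opening: 0.0594
grasp_force: 86.3
```

Emit:
{"api": "apply_moves", "payload": {
  "targets": [0,0,0.004,0,0,0,0,0,0.004,0,0,0,0,0,0,0,0,0]
}}

```text
clock: 34.35
tool_pos: [0.601, 0.0983, 0.1454]
orientation: [[-0.05, 0.999, -0.0], [0.999, 0.05, -0.0], [-0.0, -0.0, -1.0]]
force: [2.3, -0.6, 3.2]
opening: 0.059
grasp_force: 86.2
```

Emit:
{"api": "apply_moves", "payload": {
  "targets": [0,0,0.006,0,0,0,0,0,0.006,0,0,0,0,0,0,0,0,0]
}}

```text
clock: 34.72
tool_pos: [0.6005, 0.0982, 0.1328]
orientation: [[-0.05, 0.999, -0.002], [0.999, 0.05, -0.0], [-0.0, -0.002, -1.0]]
force: [2.9, -1.4, 0.8]
opening: 0.0588
grasp_force: 86.1
```

Emit:
{"api": "apply_moves", "payload": {
  "targets": [0,0,0.006,0,0,0,0,0,0.004,0,0,0,0,0,0,0,0,0]
}}

```text
clock: 35.1
tool_pos: [0.6006, 0.0982, 0.1233]
orientation: [[-0.05, 0.999, -0.001], [0.999, 0.05, -0.0], [-0.0, -0.001, -1.0]]
force: [-0.3, -1.2, 1.6]
opening: 0.059
grasp_force: 86.3
```

Emit:
{"api": "apply_moves", "payload": {
  "targets": [0,0,0,0,0,0,0,0,0,0,0,0,0,0,0,0,0,0]
}}

```text
clock: 35.48
tool_pos: [0.6006, 0.0983, 0.1233]
orientation: [[-0.05, 0.999, -0.001], [0.999, 0.05, -0.0], [-0.0, -0.001, -1.0]]
force: [1.1, -1.8, 0.3]
opening: 0.059
grasp_force: 86.1
```

Emit:
{"api": "apply_moves", "payload": {
  "targets": [0,0,-0.003,0,0,0,0,0,-0.003,0,0,0,0,0,-0.003,0,0,0]
}}

```text
clock: 35.85
tool_pos: [0.5994, 0.0982, 0.131]
orientation: [[-0.05, 0.999, -0.005], [0.999, 0.05, -0.0], [-0.0, -0.005, -1.0]]
force: [0.5, -0.2, -9.4]
opening: 0.0591
grasp_force: 86.8
```

Emit:
{"api": "apply_moves", "payload": {
  "targets": [0,0,-0.003,0,0,0,0,0,-0.003,0,0,0,0,0,-0.003,0,0,0]
}}

```text
clock: 36.22
tool_pos: [0.6004, 0.0983, 0.1418]
orientation: [[-0.05, 0.999, -0.001], [0.999, 0.05, -0.0], [0.0, -0.001, -1.0]]
force: [-0.6, -1.9, -9.7]
opening: 0.0589
grasp_force: 86.9
```

Emit:
{"api": "apply_moves", "payload": {
  "targets": [-0.001,0,0.003,0,0,0,0,0,0.003,0,0,0,0,0,0.003,0,0,0]
}}

```text
clock: 36.6
tool_pos: [0.6031, 0.098, 0.1357]
orientation: [[-0.05, 0.999, 0.007], [0.999, 0.05, 0.002], [0.001, 0.007, -1.0]]
force: [-0.7, 0.4, 4.7]
opening: 0.0591
grasp_force: 88.7
```

Emit:
{"api": "apply_moves", "payload": {
  "targets": [-0.001,0,0.003,0,0,0,0,0,0.003,0,0,0,0,0,0.003,0,0,0]
}}

```text
clock: 36.98
tool_pos: [0.6014, 0.0975, 0.1237]
orientation: [[-0.05, 0.999, 0.001], [0.999, 0.05, 0.002], [0.002, 0.001, -1.0]]
force: [1.5, 3.9, 1.5]
opening: 0.0591
grasp_force: 88.3
```

The 42 mm packer drags about 7 N both ways, so it fits. To see whether 38 is loose, I put 42 back and try 38.

Emit:
{"api": "apply_moves", "payload": {
  "targets": [0.001,0,-0.006,0,0,0,0,0,-0.01,0,0,0,0,0,-0.012,0,0,0,0,0,-0.015,0,0,0,0,0,-0.015,0,0,0,0,0,-0.015,0,0,0,0,0,-0.02,0,0,0,0,0,0,0,0,0]
}}

```text
clock: 37.98
tool_pos: [0.6026, 0.0967, 0.2209]
orientation: [[-0.049, 0.999, 0.007], [0.999, 0.049, -0.001], [-0.001, 0.007, -1.0]]
force: [-0.2, -0.3, -2.0]
opening: 0.059
grasp_force: 88.7
```

```bash
python3 - <<'E'
from h import *
go([.6068,-.1371,.1105],1.5327); print(get_state()['opening'])
E
```

```text
t 37.98 pos [0.6026 0.0967 0.2209] yaw 1.6199 rz 0.087 d [-0.2335  0.0131  0.1104] F [-0.2 -0.3 -2. ]
0.059015174197353415
```

Emit:
{"api": "apply_moves", "payload": {
  "targets": [0,0,0,0,0,0.087,-0.045,0.0026,0,0,0,0,-0.05,0.0026,0,0,0,0,-0.05,0.0026,0,0,0,0,-0.05,0.0026,0,0,0,0,-0.0385,0.0026,0,0,0,0,0,0,0.03,0,0,0,0,0,0.03,0,0,0,0,0,0.025,0,0,0,0,0,0,0,0,0,0,0,0,0,0,0]
}}

```text
clock: 39.35
tool_pos: [0.6058, -0.1368, 0.1329]
orientation: [[0.037, 0.999, 0.001], [0.999, -0.037, -0.001], [-0.001, 0.001, -1.0]]
force: [0.2, 0.7, -2.7]
opening: 0.0588
grasp_force: 88.4
```

```bash
python3 - <<'E'
from h import *
go([.6068,-.1371,.1105],1.5327)
E
```

```text
t 39.35 pos [ 0.6058 -0.1368  0.1329] yaw 1.5337 rz 0.001 d [-0.0003  0.001   0.0224] F [ 0.2  0.7 -2.7]
```

Emit:
{"api": "apply_moves", "payload": {
  "targets": [0,0,0.01,0,0,0,0,0,0.008,0,0,0,0,0,0.004,0,0,0,0,0,0,0,0,0,0,0,0,0,0,0]
}}

```text
clock: 39.98
tool_pos: [0.6054, -0.1365, 0.1099]
orientation: [[0.037, 0.999, 0.0], [0.999, -0.037, 0.0], [0.0, 0.0, -1.0]]
force: [0.3, -0.5, -0.9]
opening: 0.0592
grasp_force: 88.7
```

Emit:
{"api": "apply_moves", "payload": {
  "targets": [0,0,0.001,0,0,0,0,0,0,0,0,0]
}}

```text
clock: 40.22
tool_pos: [0.6055, -0.1365, 0.1099]
orientation: [[0.037, 0.999, 0.001], [0.999, -0.037, -0.0], [-0.0, 0.001, -1.0]]
force: [-2.0, 0.9, 4.2]
opening: 0.0592
grasp_force: 88.9
```

Emit:
{"api": "apply_moves", "payload": {
  "targets": [0,0,0,0,0,0,0,0,0,0,0,0,0,0,0,0,0,0,0,0,0,0,0,0,0,0,-0.02,0,0,0,0,0,-0.03,0,0,0,0,0,-0.03,0,0,0,0,0,0,0,0,0],
  "gripper": 1
}}

```text
clock: 41.22
tool_pos: [0.6074, -0.1371, 0.1944]
orientation: [[0.037, 0.999, 0.009], [0.999, -0.037, -0.003], [-0.002, 0.009, -1.0]]
force: [-0.1, -0.6, -0.2]
opening: 0.0856
grasp_force: 0.0
```

```bash
python3 - <<'E'
from h import *
go([.5905,-.367,.18],np.pi/2-.035)
E
```

```text
t 41.23 pos [ 0.6074 -0.1371  0.1944] yaw 1.5339 rz -0.002 d [-0.2303 -0.0088  0.0144] F [-0.1 -0.6 -0.2]
```

Emit:
{"api": "apply_moves", "payload": {
  "targets": [-0.046,-0.0018,0,0,0,0,-0.046,-0.0018,0,0,0,0,-0.046,-0.0018,0,0,0,0,-0.046,-0.0018,0,0,0,0,-0.046,-0.0018,0,0,0,0,0,0,0.015,0,0,0,0,0,0,0,0,0,0,0,0,0,0,0]
}}

```text
clock: 42.22
tool_pos: [0.5881, -0.3646, 0.1735]
orientation: [[0.035, 0.999, -0.001], [0.999, -0.035, 0.001], [0.001, -0.001, -1.0]]
force: [-0.7, 0.1, -0.3]
opening: 0.0857
grasp_force: 0.0
```

```bash
cat >> h.py <<'E'
def chk(x,y,yaw,th,npz=None):
    """compare predicted top-face outline of a packer (yaw of its x) with image edges"""
    i,K,R,t=cam('wrist'); c,s=np.cos(yaw),np.sin(yaw)
    P=proj(K,R,t,[[x+a*.03*c-b*th/2*s,y+a*.03*s+b*th/2*c,.123] for a,b in ((-1,1),(1,1),(1,-1),(-1,-1))]);print('pred',P.round().tolist())
    g=cv2.GaussianBlur(i,(3,3),0).astype(int).sum(2)
    r0=int(P[:2,1].mean());r1=int(P[2:,1].mean())
    for rr in np.linspace(r0+6,r1-6,4).astype(int):
        e=np.where(np.abs(g[rr,2:]-g[rr,:-2])>50)[0]+1;print('row',rr,e[(e>230)&(e<430)].tolist())
    for cc in np.linspace(P[0,0]+12,P[1,0]-12,4).astype(int):
        e=np.where(np.abs(g[2:,cc]-g[:-2,cc])>50)[0]+1;print('col',cc,e[(e>r0-40)&(e<r1+30)].tolist())
E
python3 - <<'E'
from h import *
go([.5905,-.367,.107],np.pi/2-.035)
chk(.5905,-.367,-.035,.038)
E
```

```text
t 42.23 pos [ 0.5881 -0.3646  0.1735] yaw 1.5353 rz -0.0 d [-0.0024  0.0025  0.0665] F [-0.7  0.1 -0.3]
pred [[270.0, 252.0], [391.0, 252.0], [387.0, 320.0], [273.0, 320.0]]
row 257 [244, 245, 247, 248, 249, 250, 265, 266, 267, 268, 269, 353, 354, 355, 387, 388, 389, 401, 402, 403, 404]
row 276 [248, 249, 250, 251, 267, 268, 269, 270, 280, 288, 289, 306, 307, 322, 323, 324, 386, 387, 388, 389, 400, 401, 402, 403]
row 295 [273, 274, 275]
row 314 [246, 247, 248, 249, 250, 251, 252, 269, 270]
col 281 [252, 253, 254, 255, 275, 276, 277, 321, 322, 324, 325, 326, 349]
col 314 [251, 252, 253, 254, 277, 278, 279, 320, 321, 322]
col 346 [250, 251, 252, 253, 258, 259, 260, 320, 321, 322, 323]
col 379 [249, 250, 251, 252, 253, 254, 255, 345, 346, 347]
```

Emit:
{"api": "apply_moves", "payload": {
  "targets": [-0.002,0.001,0.025,0,0,0,0,0,0.02,0,0,0,0,0,0.015,0,0,0,0,0,0.004,0,0,0,0,0,0,0,0,0]
}}

```text
clock: 42.9
tool_pos: [0.5889, -0.368, 0.1099]
orientation: [[0.037, 0.999, 0.0], [0.999, -0.037, 0.0], [0.0, -0.0, -1.0]]
force: [0.0, -0.1, 0.0]
opening: 0.0849
grasp_force: 0.0
```

Emit:
{"api": "apply_moves", "payload": {
  "targets": [0,0,0,0,0,0,0,0,0,0,0,0,0,0,0,0,0,0,0,0,0,0,0,0,0,0,0,0,0,0],
  "gripper": -1,
  "grip_force": 80
}}

```text
clock: 43.52
tool_pos: [0.5894, -0.3687, 0.1117]
orientation: [[0.037, 0.999, 0.002], [0.999, -0.037, -0.002], [-0.002, 0.003, -1.0]]
force: [0.5, -0.7, 6.2]
opening: 0.0588
grasp_force: 85.9
```

```bash
python3 - <<'E'
from h import *
print(get_state()['opening'])
go([*cr(.04,-.122),.215],np.pi/2+.05)
E
```

```text
0.05883365507119967
t 43.52 pos [ 0.5894 -0.3687  0.1117] yaw 1.5337 rz -0.087 d [ 0.4664  0.0356 -0.1033] F [ 0.5 -0.7  6.2]
```

Emit:
{"api": "apply_moves", "payload": {
  "targets": [0,0,-0.045,0,0,0,0,0,-0.05,0,0,0,0,0,-0.05,0,0,-0.087,0.0518,0.004,0,0,0,0,0.0518,0.004,0,0,0,0,0.0518,0.004,0,0,0,0,0.0518,0.004,0,0,0,0,0.0518,0.004,0,0,0,0,0.0518,0.004,0,0,0,0,0.0518,0.004,0,0,0,0,0.0518,0.004,0,0,0,0,0.0518,0.004,0,0,0,0]
}}

```text
clock: 45.02
tool_pos: [0.6007, 0.1011, 0.2533]
orientation: [[-0.05, 0.999, -0.003], [0.999, 0.05, -0.0], [0.0, -0.003, -1.0]]
force: [0.5, 0.2, -1.9]
opening: 0.0592
grasp_force: 86.0
```

Emit:
{"api": "apply_moves", "payload": {
  "targets": [0,0,0.03,0,0,0,0,0,0.01,0,0,0,0,0,0,0,0,0]
}}

```text
clock: 45.4
tool_pos: [0.6006, 0.0988, 0.2129]
orientation: [[-0.049, 0.999, -0.004], [0.999, 0.049, -0.0], [-0.0, -0.004, -1.0]]
force: [-0.3, -0.3, -1.3]
opening: 0.0592
grasp_force: 85.9
```

```bash
python3 - <<'E'
from h import *
go([*cr(.04,-.1226),.1207],np.pi/2+.05)
E
```

```text
t 45.4 pos [0.6006 0.0988 0.2129] yaw 1.62 rz -0.001 d [-0.0005  0.0011  0.0922] F [-0.3 -0.3 -1.3]
```

Emit:
{"api": "apply_moves", "payload": {
  "targets": [0,0.001,0.018,0,0,0,0,0,0.012,0,0,0,0,0,0.008,0,0,0,0,0,0.006,0,0,0,0,0,0.005,0,0,0]
}}

```text
clock: 46.02
tool_pos: [0.6025, 0.0994, 0.1658]
orientation: [[-0.05, 0.999, 0.0], [0.999, 0.05, 0.0], [0.0, 0.0, -1.0]]
force: [0.2, 0.3, -1.4]
opening: 0.0592
grasp_force: 86.1
```

Emit:
{"api": "apply_moves", "payload": {
  "targets": [0,0,0.004,0,0,0,0,0,0.004,0,0,0,0,0,0.004,0,0,0]
}}

```text
clock: 46.4
tool_pos: [0.6026, 0.0996, 0.1539]
orientation: [[-0.05, 0.999, 0.001], [0.999, 0.05, 0.0], [0.0, 0.001, -1.0]]
force: [0.3, 0.7, -0.9]
opening: 0.0592
grasp_force: 86.1
```

Emit:
{"api": "apply_moves", "payload": {
  "targets": [0,0,0.004,0,0,0,0,0,0.004,0,0,0,0,0,0.004,0,0,0]
}}

```text
clock: 46.78
tool_pos: [0.6025, 0.0996, 0.1417]
orientation: [[-0.05, 0.999, 0.0], [0.999, 0.05, 0.0], [0.0, 0.0, -1.0]]
force: [0.2, 1.5, 0.1]
opening: 0.0591
grasp_force: 86.1
```

Emit:
{"api": "apply_moves", "payload": {
  "targets": [0,0,-0.004,0,0,0,0,0,-0.004,0,0,0,0,0,-0.004,0,0,0]
}}

```text
clock: 47.15
tool_pos: [0.6026, 0.0995, 0.1545]
orientation: [[-0.05, 0.999, 0.001], [0.999, 0.05, 0.0], [0.0, 0.001, -1.0]]
force: [0.6, 0.8, -1.9]
opening: 0.059
grasp_force: 86.0
```

Emit:
{"api": "apply_moves", "payload": {
  "targets": [0.0015,0,0.006,0,0,0,0,0,0.007,0,0,0,0,0,0.007,0,0,0,0,0,0.004,0,0,0]
}}

```text
clock: 47.65
tool_pos: [0.6019, 0.1008, 0.1287]
orientation: [[-0.05, 0.999, -0.002], [0.999, 0.05, -0.0], [-0.0, -0.002, -1.0]]
force: [0.4, -0.1, -1.5]
opening: 0.0592
grasp_force: 86.0
```

Emit:
{"api": "apply_moves", "payload": {
  "targets": [0,0,-0.004,0,0,0,0,0,-0.004,0,0,0,0,0,-0.004,0,0,0]
}}

```text
clock: 48.02
tool_pos: [0.6028, 0.101, 0.1429]
orientation: [[-0.05, 0.999, 0.001], [0.999, 0.05, 0.0], [0.0, 0.001, -1.0]]
force: [-0.8, 0.5, -1.5]
opening: 0.0589
grasp_force: 86.0
```

Emit:
{"api": "apply_moves", "payload": {
  "targets": [0,0,-0.02,0,0,0,0,0,-0.03,0,0,0,0,0,-0.035,0,0,0,0,0,-0.03,0,0,0,0,0,0,0,0,0]
}}

```text
clock: 48.65
tool_pos: [0.6038, 0.101, 0.2613]
orientation: [[-0.05, 0.999, 0.008], [0.999, 0.05, 0.001], [0.0, 0.008, -1.0]]
force: [0.8, 0.3, -1.7]
opening: 0.059
grasp_force: 86.1
```

```bash
python3 - <<'E'
from h import *
go([.5892,-.3683,.1122],1.5337)
E
```

```text
t 48.65 pos [0.6038 0.101  0.2613] yaw 1.6208 rz 0.087 d [-0.4696  0.0028  0.1491] F [ 0.8  0.3 -1.7]
```

38 stands loose: the force is −1.5 N going both down and up, which is only its weight. So 42 mm is the right packer. I return 38 to the mat.

Emit:
{"api": "apply_moves", "payload": {
  "targets": [0,0,0,0,0,0.087,-0.052,0.0003,0,0,0,0,-0.052,0.0003,0,0,0,0,-0.052,0.0003,0,0,0,0,-0.052,0.0003,0,0,0,0,-0.052,0.0003,0,0,0,0,-0.052,0.0003,0,0,0,0,-0.052,0.0003,0,0,0,0,-0.052,0.0003,0,0,0,0,-0.052,0.0003,0,0,0,0,0,0,0.03,0,0,0,0,0,0,0,0,0]
}}

```text
clock: 50.15
tool_pos: [0.5858, -0.3663, 0.2206]
orientation: [[0.038, 0.999, -0.009], [0.999, -0.038, 0.007], [0.007, -0.009, -1.0]]
force: [-1.3, -0.1, -2.1]
opening: 0.059
grasp_force: 86.0
```

```bash
python3 - <<'E'
from h import *
go([.5892,-.3683,.1122],1.5337)
E
```

```text
t 50.15 pos [ 0.5858 -0.3663  0.2206] yaw 1.5326 rz -0.001 d [-0.0019  0.0035  0.1084] F [-1.3 -0.1 -2.1]
```

Emit:
{"api": "apply_moves", "payload": {
  "targets": [-0.001,0.001,0.03,0,0,0,0,0,0.03,0,0,0,0,0,0.025,0,0,0,0,0,0.01,0,0,0,0,0,0.01,0,0,0,0,0,0,0,0,0,0,0,0,0,0,0]
}}

```text
clock: 51.02
tool_pos: [0.5892, -0.3682, 0.1233]
orientation: [[0.037, 0.999, 0.002], [0.999, -0.037, -0.001], [-0.001, 0.002, -1.0]]
force: [0.1, -0.1, -0.5]
opening: 0.0589
grasp_force: 86.2
```

```bash
python3 - <<'E'
from h import *
go([.5892,-.3683,.1117],1.5337)
E
```

```text
t 51.02 pos [ 0.5892 -0.3682  0.1233] yaw 1.5339 rz 0.0 d [-0.0001 -0.      0.0116] F [ 0.1 -0.1 -0.5]
```

Emit:
{"api": "apply_moves", "payload": {
  "targets": [0,0,0.006,0,0,0,0,0,0.004,0,0,0,0,0,0.001,0,0,0,0,0,0,0,0,0,0,0,0,0,0,0]
}}

```text
clock: 51.65
tool_pos: [0.5888, -0.3681, 0.1117]
orientation: [[0.037, 0.999, 0.001], [0.999, -0.037, -0.001], [-0.001, 0.001, -1.0]]
force: [-2.3, 0.9, 2.9]
opening: 0.0592
grasp_force: 86.5
```

Emit:
{"api": "apply_moves", "payload": {
  "targets": [0,0,0.001,0,0,0,0,0,0,0,0,0]
}}

```text
clock: 51.9
tool_pos: [0.5887, -0.3682, 0.1117]
orientation: [[0.037, 0.999, 0.001], [0.999, -0.037, -0.001], [-0.001, 0.001, -1.0]]
force: [-3.4, 0.5, 6.3]
opening: 0.0589
grasp_force: 87.0
```

On the mat. I release it and go back to the 42.

Emit:
{"api": "apply_moves", "payload": {
  "targets": [0,0,0,0,0,0,0,0,0,0,0,0,0,0,0,0,0,0,0,0,0,0,0,0,0,0,-0.02,0,0,0,0,0,-0.03,0,0,0,0,0,-0.035,0,0,0,0,0,0,0,0,0],
  "gripper": 1
}}

```text
clock: 52.9
tool_pos: [0.5905, -0.3692, 0.2019]
orientation: [[0.037, 0.999, 0.009], [0.999, -0.037, -0.007], [-0.006, 0.009, -1.0]]
force: [0.1, 0.7, 1.0]
opening: 0.0852
grasp_force: 0.0
```

```bash
python3 - <<'E'
from h import *
chk(.5895,-.3665,-.037,.038)
go([.606,-.1365,.18],1.5337)
E
```

```text
pred [[269.0, 226.0], [375.0, 226.0], [373.0, 288.0], [272.0, 288.0]]
row 232 [248, 249, 250, 266, 267, 268, 269, 372, 373, 374, 375, 391, 392, 393]
row 248 [248, 249, 250, 251, 268, 269, 270, 271, 344, 345, 346, 372, 373, 374, 375, 390, 391, 392]
row 264 [270, 271, 277, 278, 279, 289, 290, 291, 314]
row 281 [271, 272, 273, 282, 283, 289, 290]
col 280 [227, 228, 229, 230, 264, 265, 266, 267, 290, 291, 292, 303, 304, 305]
col 308 [193, 226, 227, 228, 229, 260, 261, 262, 288, 289, 290, 291]
col 335 [225, 226, 227, 228, 252, 253, 254, 297, 298, 299]
col 363 [224, 225, 226, 227, 241, 242, 243, 294, 295, 297, 298]
t 52.95 pos [ 0.5897 -0.3686  0.199 ] yaw 1.5338 rz 0.0 d [0.2326 0.0076 0.019 ] F [ 0.8 -0.  -0.8]
```

Emit:
{"api": "apply_moves", "payload": {
  "targets": [0.0465,0.0015,0,0,0,0,0.0465,0.0015,0,0,0,0,0.0465,0.0015,0,0,0,0,0.0465,0.0015,0,0,0,0,0.0465,0.0015,0,0,0,0,0,0,0.02,0,0,0,0,0,0,0,0,0,0,0,0,0,0,0]
}}

```text
clock: 53.95
tool_pos: [0.6046, -0.1363, 0.1746]
orientation: [[0.038, 0.999, -0.001], [0.999, -0.038, 0.0], [0.0, -0.001, -1.0]]
force: [0.6, -0.4, 0.5]
opening: 0.0848
grasp_force: 0.0
```

```bash
python3 - <<'E'
from h import *
chk(.606,-.135,-.037,.042)
go([.606,-.1355,.1095],1.5337)
E
```

```text
pred [[267.0, 240.0], [389.0, 240.0], [385.0, 316.0], [271.0, 316.0]]
row 245 [238, 239, 240, 241, 262, 263, 264, 348, 349, 383, 384, 385, 386, 393, 394, 395, 396]
row 266 [240, 241, 242, 262, 263, 264, 265, 318, 319, 322, 323, 330, 331, 382, 383, 384, 392, 393, 394, 395]
row 288 [241, 242, 243, 244, 263, 264, 265, 305, 308, 309, 380, 381, 382, 391, 392, 393]
row 310 [242, 243, 244, 245, 246, 264, 265, 266, 378, 379, 380, 381, 389, 390, 391, 392]
col 279 [238, 239, 245, 251, 252, 253, 277, 278, 279, 314, 315, 316, 317]
col 311 [239, 240, 241, 261, 262, 263, 276, 277, 278, 315, 316, 317]
col 344 [239, 240, 241, 247, 315, 316, 317, 318]
col 377 [240, 241, 242, 316, 317, 318]
t 54.0 pos [ 0.6049 -0.1365  0.1752] yaw 1.5328 rz -0.001 d [0.0011 0.0011 0.0657] F [ 0.3  0.2 -0.1]
```

Emit:
{"api": "apply_moves", "payload": {
  "targets": [0.001,-0.001,0.025,0,0,0,0,0,0.02,0,0,0,0,0,0.015,0,0,0,0,0,0.005,0,0,0,0,0,0,0,0,0]
}}

```text
clock: 54.62
tool_pos: [0.604, -0.135, 0.1101]
orientation: [[0.037, 0.999, 0.0], [0.999, -0.037, 0.0], [0.0, 0.0, -1.0]]
force: [-0.3, 0.5, -0.2]
opening: 0.0852
grasp_force: 0.0
```

Emit:
{"api": "apply_moves", "payload": {
  "targets": [0,0,0,0,0,0,0,0,0,0,0,0,0,0,0,0,0,0,0,0,0,0,0,0,0,0,0,0,0,0],
  "gripper": -1,
  "grip_force": 80
}}

```text
clock: 55.25
tool_pos: [0.6045, -0.135, 0.1115]
orientation: [[0.037, 0.999, 0.003], [0.999, -0.037, -0.001], [-0.001, 0.003, -1.0]]
force: [-1.3, 0.0, 6.0]
opening: 0.059
grasp_force: 86.3
```

```bash
python3 - <<'E'
from h import *
print(get_state()['opening'])
go([*cr(.04,-.1225),.215],np.pi/2+.05)
E
```

```text
0.0589610909889493
t 55.25 pos [ 0.6045 -0.135   0.1115] yaw 1.5338 rz -0.087 d [ 0.2333  0.0088 -0.1035] F [-1.3  0.   6. ]
```

Emit:
{"api": "apply_moves", "payload": {
  "targets": [0,0,-0.04,0,0,0,0,0,-0.04,0,0,0,0,0,-0.025,0,0,-0.087,0.045,0.0018,0,0,0,0,0.05,0.0018,0,0,0,0,0.05,0.0018,0,0,0,0,0.05,0.0018,0,0,0,0,0.039,0.0016,0,0,0,0,0,0,0,0,0,0,0,0,0,0,0,0]
}}

```text
clock: 56.5
tool_pos: [0.6006, 0.099, 0.2138]
orientation: [[-0.05, 0.999, -0.002], [0.999, 0.05, -0.001], [-0.001, -0.002, -1.0]]
force: [-1.1, 0.0, -1.6]
opening: 0.059
grasp_force: 86.6
```

```bash
python3 - <<'E'
from h import *
go([*cr(.04,-.1215),.1205],np.pi/2+.05)
E
```

```text
t 56.5 pos [0.6006 0.099  0.2138] yaw 1.621 rz 0.0 d [0.0004 0.001  0.0933] F [-1.1  0.  -1.6]
```

Emit:
{"api": "apply_moves", "payload": {
  "targets": [0,0.001,0.015,0,0,0,0,0,0.012,0,0,0,0,0,0.01,0,0,0,0,0,0.008,0,0,0,0,0,0.006,0,0,0,0,0,0.005,0,0,0,0,0,0.005,0,0,0,0,0,0.005,0,0,0]
}}

```text
clock: 57.5
tool_pos: [0.6025, 0.0998, 0.1494]
orientation: [[-0.05, 0.999, 0.002], [0.999, 0.05, 0.001], [0.001, 0.002, -1.0]]
force: [0.3, 2.3, 3.3]
opening: 0.0587
grasp_force: 86.9
```

Emit:
{"api": "apply_moves", "payload": {
  "targets": [0,0,0.006,0,0,0,0,0,0.006,0,0,0,0,0,0.006,0,0,0,0,0,0.005,0,0,0,0,0,0,0,0,0]
}}

```text
clock: 58.12
tool_pos: [0.6014, 0.0997, 0.1244]
orientation: [[-0.05, 0.999, -0.002], [0.999, 0.05, 0.001], [0.001, -0.002, -1.0]]
force: [0.8, 4.5, -3.3]
opening: 0.0586
grasp_force: 86.4
```

```bash
python3 - <<'E'
from h import *
go([*cr(.04,-.1215),.1205],np.pi/2+.05)
E
```

```text
t 58.12 pos [0.6014 0.0997 0.1244] yaw 1.6209 rz 0.0 d [-0.0003  0.0002  0.0039] F [ 0.8  4.5 -3.3]
```

Emit:
{"api": "apply_moves", "payload": {
  "targets": [0.001,0,0.003,0,0,0,0,0,0.002,0,0,0,0,0,0.001,0,0,0,0,0,0,0,0,0]
}}

```text
clock: 58.62
tool_pos: [0.6018, 0.1001, 0.1206]
orientation: [[-0.05, 0.999, 0.0], [0.999, 0.05, -0.001], [-0.001, 0.0, -1.0]]
force: [-1.5, 1.1, 5.9]
opening: 0.0588
grasp_force: 87.0
```

Emit:
{"api": "apply_moves", "payload": {
  "targets": [0,0,0.002,0,0,0,0,0,0.002,0,0,0,0,0,0,0,0,0]
}}

```text
clock: 59.0
tool_pos: [0.6018, 0.1001, 0.1205]
orientation: [[-0.05, 0.999, 0.002], [0.999, 0.05, -0.001], [-0.001, 0.001, -1.0]]
force: [-7.2, 1.4, 18.0]
opening: 0.0586
grasp_force: 88.8
```

Emit:
{"api": "apply_moves", "payload": {
  "targets": [0,0,-0.002,0,0,0,0,0,0,0,0,0]
}}

```text
clock: 59.25
tool_pos: [0.6018, 0.1001, 0.1205]
orientation: [[-0.05, 0.999, 0.001], [0.999, 0.05, -0.001], [-0.001, 0.001, -1.0]]
force: [-4.0, 1.1, 11.5]
opening: 0.0592
grasp_force: 87.9
```

Emit:
{"api": "apply_moves", "payload": {
  "targets": [0,0,0,0,0,0,0,0,0,0,0,0,0,0,0,0,0,0,0,0,0,0,0,0,0,0,-0.02,0,0,0,0,0,-0.04,0,0,0,0,0,-0.05,0,0,0,0,0,-0.05,0,0,0,-0.03,0,-0.05,0,0,0,-0.04,0,-0.02,0,0,0,0,0,0,0,0,0,0,0,0,0,0,0],
  "gripper": 1
}}

```text
clock: 60.75
tool_pos: [0.6053, 0.0307, 0.347]
orientation: [[-0.05, 0.999, -0.001], [0.999, 0.05, 0.001], [0.001, -0.001, -1.0]]
force: [0.5, -0.3, -0.4]
opening: 0.0852
grasp_force: 0.0
```

```bash
python3 - <<'E'
from h import *
s=go([0,0,0],0)
i,K,R,t=cam('wrist');save(i,'wr20.png')
p=cr(.04,-.121)
P=proj(K,R,t,[[*cr(.04+a*.03,-.121+b*.021),.132] for a,b in ((-1,1),(1,1),(1,-1),(-1,-1))]);print('packer top pred',P.round().tolist())
g=cv2.GaussianBlur(i,(3,3),0).astype(int).sum(2)
r0,r1=int(P[:2,1].mean()),int(P[2:,1].mean());c0,c1=int(P[[0,3],0].mean()),int(P[1:3,0].mean())
for rr in np.linspace(r0+6,r1-6,3).astype(int):
    e=np.where(np.abs(g[rr,2:]-g[rr,:-2])>60)[0]+1;print('row',rr,e[(e>c0-25)&(e<c1+25)].tolist())
for cc in np.linspace(c0+10,c1-10,3).astype(int):
    e=np.where(np.abs(g[2:,cc]-g[:-2,cc])>60)[0]+1;print('col',cc,e[(e>r0-25)&(e<r1+25)].tolist())
# tins: white blobs, at lid top z .072
hs=cv2.cvtColor(i,cv2.COLOR_RGB2HSV)
m=((hs[...,1]<40)&(hs[...,2]>150)).astype(np.uint8)
n,l,st,ce=cv2.connectedComponentsWithStats(m)
M=np.array([[np.cos(CY),np.sin(CY)],[-np.sin(CY),np.cos(CY)]])
for s_,c in zip(st[1:],ce[1:]):
    if s_[4]>300:
        print(s_.tolist(),c.round(),((ray(K,R,t,[c],.07)[0,:2]-C0)@M.T).round(4))
print('pred tins',proj(K,R,t,[[*cr(-.056,y),.07] for y in (.125,.01,-.11)]).round().tolist())
E
```

```text
t 60.75 pos [0.6053 0.0307 0.347 ] yaw 1.6206 rz 1.621 d [-0.6053  0.0307  0.347 ] F [ 0.5 -0.3 -0.4]
packer top pred [[292.0, 110.0], [361.0, 110.0], [360.0, 159.0], [293.0, 159.0]]
row 115 [268, 269, 270, 277, 278, 279, 280, 282, 283, 286, 287, 288, 368, 369, 370, 372, 373, 374, 375, 381]
row 134 [269, 270, 271, 278, 279, 280, 283, 284, 285, 288, 289, 360, 361, 366, 368, 369, 370, 372, 373, 374]
row 153 [279, 280, 281, 283, 284, 285, 286, 287, 288, 289, 360, 361, 366, 368, 369, 371, 372, 373, 374, 379, 380]
col 302 [108, 109, 110, 157, 158, 159, 160, 167, 168, 169, 173, 175, 176, 177]
col 326 [108, 109, 110, 157, 158, 159, 160, 167, 168, 169, 170, 174, 175, 176]
col 350 [107, 108, 109, 110, 157, 158, 159, 160, 166, 167, 168, 169, 173, 174, 175, 176]
[14, 0, 36, 65, 926] [33. 31.] [-0.2436 -0.0251]
[195, 0, 59, 26, 1041] [224.  10.] [-0.058  -0.0074]
[287, 0, 64, 28, 1629] [318.  12.] [ 0.0323 -0.0095]
[204, 93, 56, 59, 2566] [231. 122.] [-0.0585 -0.109 ]
[49, 142, 46, 45, 1551] [ 72. 164.] [-0.2323 -0.1521]
[494, 144, 56, 66, 1258] [517. 169.] [ 0.2444 -0.1567]
[573, 174, 53, 44, 1795] [599. 195.] [ 0.338 -0.185]
[486, 265, 27, 26, 535] [499. 278.] [ 0.2429 -0.2827]
[0, 388, 35, 37, 533] [ 11. 402.] [-0.3754 -0.461 ]
pred tins [[213.0, -169.0], [224.0, -11.0], [234.0, 123.0]]
```

The 42 packer is seated (z and y match). Now I check all three tins from above.

Emit:
{"api": "apply_moves", "payload": {
  "targets": [0.05,0,0,0,0,0,0.05,0,0,0,0,0,0.05,0,0,0,0,0,0.04,0,0,0,0,0,0,0,0,0,0,0,0,0,0,0,0,0]
}}

```text
clock: 61.55
tool_pos: [0.5955, 0.2207, 0.3467]
orientation: [[-0.051, 0.999, -0.002], [0.999, 0.051, -0.001], [-0.001, -0.002, -1.0]]
force: [-0.7, -0.1, 1.1]
opening: 0.0853
grasp_force: 0.0
```

```bash
python3 - <<'E'
from h import *
M=np.array([[np.cos(CY),np.sin(CY)],[-np.sin(CY),np.cos(CY)]])
i,K,R,t=cam('wrist');save(i,'wr21.png')
hs=cv2.cvtColor(i,cv2.COLOR_RGB2HSV)
m=((hs[...,1]<45)&(hs[...,2]>140)).astype(np.uint8)
n,l,st,ce=cv2.connectedComponentsWithStats(m)
for s_,c in zip(st[1:],ce[1:]):
    q=((ray(K,R,t,[c],.07)[0,:2]-C0)@M.T).round(4)
    if s_[4]>200 and abs(q[0]+.056)<.03: print(s_.tolist(),c.round(),q)
j,K1,R1,t1=cam('scene'); save(j,'sc22.png')
a=cv2.cvtColor(cv2.imread('pics/scene0.png'),4)
d=np.abs(a.astype(int)-j).sum(2)
# packers on the mat: change vs first picture at each top
for n_,x,y in (('42',.606,-.135),('30',.6063,-.1944),('46',.594,-.2495),('34',.5876,-.3064),('38',.590,-.367)):
    u=proj(K1,R1,t1,[[x,y,.123]])[0].round().astype(int); w=d[u[1]-12:u[1]+12,u[0]-12:u[0]+12]; print(n_,u,round(float(w.mean()),1))
E
```

```text
[201, 45, 59, 64, 2825] [229.  76.] [-0.0574  0.1245]
[211, 161, 54, 56, 2208] [237. 189.] [-0.0574  0.0109]
[220, 267, 49, 44, 928] [244. 289.] [-0.0576 -0.1074]
42 [284 226] 54.5
30 [254 235] 7.9
46 [223 239] 11.6
34 [191 245] 13.1
38 [157 256] 8.9
```

```bash
python3 -c "
from rig import *
print(hand_in())"
```

```text
the job is handed in; nothing more can be done
None
```

The job is handed in, verdict not shown: three tins found, lids pressed home, all in the narrow bay; the 42 mm packer drags and is seated in the gap on the floor; 38 mm went in loose; 30, 34 and 46 mm were not tried; all four stand on the mat.

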